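Make up two router set-up kits in shadow-foam trays

ROBOT

A 6-joint arm with a two-finger parallel gripper is mounted at the origin on a cart in front of the work surface, level with it; the furniture and walls round the work are solid. World frame = base frame: x ahead of the robot, y to its left, z up, the work surface at z = 0. Lengths are in m, angles in degrees, forces in N, time in s.
With the tool pointing down it reaches from about 0.25 to 0.725 m from the base axis. Payload 9.7 kg.
Tool frame: the origin (TCP) lies between the finger pads; the fingertips stand 25 mm ahead of it and the grasp point (between the pads) lies 6 mm ahead of it; z points along the fingers, y is the line along which they close (so a half turn about z gives the same grasp; the last joint's range is limited). The gripper opens to 85 mm and grips with 20 to 120 N. Pads are 22 mm wide; open, the fingers measure 114 mm over their backs; the gripper's body (76 mm by 85 mm) begins 54 mm behind the grasp point. The pads swing forward as they close: fully open they stand 13 mm farther back than shut.
Start: joints at [-65.317, 4.979, 10.078, 95.1, 0, 90], TCP at [0.23, -0.5, 0.256] pointing down, gripper open.
Joint ranges: [-179.16, 179.16], [-48.56, 103.87], [-65.8, 70.77], [-126.05, 130.52], [-82.76, 87.17], [-180, 180]. Speed limits (degrees/s): [127.2, 127.2, 147.25, 180, 180, 180].

INTERFACE

Orientations are given as [roll, pitch, yaw] about the fixed x, y, z axes, in that order (R = Rz(yaw) Ry(pitch) Rx(roll)).
In Python, from workcell import bot gives the robot as it stands. The module is installed in compiled form; this text tells all that it offers.
- The arm moves only by the shell command python3 -m pendant 'ROWS' [FORCE]. ROWS is rows parted by semicolons, their numbers by spaces, 1 to 5 of them, each of 5 numbers: dx, dy, dz in m, then a turn about the tool's z in degrees, then the finger opening in m; each row is the pose to reach, as a shift and turn from the pose commanded when the command began, along the tool's axes at that moment; what a row does not reach only later rows make up. A row lasts 1/12 s, in which the tool goes at most 0.0417 m and 7.16 degrees, less where a joint would pass 70% of its speed; a pose out of reach is approached as far as the arm can. The fingers move at their own pace and stop on an object; FORCE is the grip in N (left out, the last holds). Time passes only in rows, so rows that do not move let the fingers close. It prints the time, the measured TCP pose, the force, the opening and the grip force at its end.
- bot.get_obs(): the state, without advancing time (a new reading comes with each control period).
- bot.camera(name): name is "scene" or "top" or "wrist"; returns the picture (480x640x3 uint8, blue, green, red); there is no depth.
- bot.camera_info(name): a dict with "mtx" (3x3 intrinsics, pixels), "extrinsics" (4x4, takes a point from camera to world coordinates). Camera axes: x right, y down, z forward; pixel columns grow to the right and rows downward; lengths in m; the calibration is good to about 2 mm. A picture is of the moment at which its call begins: read the wrist's pose just before it. camera_info takes no time and is no camera call; for the wrist camera it gives the pose at the moment of the call.
- bot.job_done(): hands the job in; it is judged then, once.
The state is a dict: "time": time; "q": joint angles; "qd": joint speeds; "joint_efforts": joint torques, N m; "ee_pos": TCP position; "tcp_rot": TCP orientation; "wrist_force": force on the tool from outside, world axes, zero at the start; "torque": the same for the moment, N m; "opening": finger opening in m; "grasp_force": force on a finger pad.
Only numpy, scipy, OpenCV 4.12 (cv2) and the standard library are available. Lean on these libraries where they do the work, as an engineer would, in place of code of your own. Each camera call takes 0.05 s, during which the arm holds its last target. There are 200 camera calls.

TASK

Make up the two router set-up kits in the foam-lined trays. Into the tray with the red foam under its cutouts go the red-ringed cutter, the collet and the spindle nut; into the tray with the blue foam go the blue-ringed cutter and the hex key. Each part goes into the cutout of its own shape, the same way up as it stands or lies now, down on the cutout's floor (the collet and the nut are a snug fit and must be pressed home); let everything go, and do not push the other tools about.

Things in the scene. Friction and masses are not known exactly. Their poses are not given: they have to be found in the camera images.
- red_cutter: Router cutter lying on its side, 13 x 72 mm, 13 mm high, about 70 g: grey shank, narrow red ring round the middle, dark cutting end. Origin: middle of its length and width, at its underside; y along its length, z up. Grip it across its width (x) at the middle.
- blue_cutter: Router cutter lying on its side, 13 x 72 mm, 13 mm high, about 70 g: grey shank, narrow blue ring round the middle, dark cutting end. Origin: middle of its length and width, at its underside; y along its length, z up. Grip it across its width (x) at the middle.
- collet: Steel-grey spring collet standing on its narrow end, 37 mm high, about 60 g, round about z: 18 mm across at the foot, widening to a straight 26 mm collar at 24 to 33 mm height. Origin: centre of the underside, z up. Grip the collar with the fingertips over 15 mm above the underside: the seated collet stands 23 mm out of the foam.
- spindle_nut: Whitish spindle nut lying flat, 50 mm across, 28 mm high, about 0.26 kg, round about z: a 50 mm cylinder with dark slots up to 17 mm height, above it a cone to 38 mm. Origin: centre of the underside, z up. Grip it round the cylinder.
- hex_key: Black L-shaped hex key lying flat, 36 x 99 mm, 9 mm high, about 50 g. Origin: middle of that outline, at the underside, z up. Long arm 8 mm wide along y at x = -14 mm, from y = -44 to 49 mm; short arm 11 mm wide along x at y = -44 mm, to x = 18 mm. Grip the long arm across x near y = -5 mm.
- red_tray: Fixed grey tray, 142 (x) x 192 (y) mm, 24 high; origin under its middle, on the bench. Black foam, top at z 22, cut through to red: cutout floors at z 8. Seated origins (x, y mm): cutter (32, 0) along y, either way round; nut (-34, 38); collet (-34, -50). Floor-deep finger notches: cutter 66 in x by 36; nut 98 in y by 36; collet none. Nut, collet: springy foam, 5 to 10 N push for the last 5 mm.
- blue_tray: Fixed grey tray, 142 (x) x 192 (y) mm, 24 high; origin under its middle, on the bench. Black foam, top at z 22, cut through to blue: cutout floors at z 8. Seated origins (x, y mm): cutter (33, 38) along y, either way round; hex key (-14, -26), axes along the tray's. Floor-deep finger notches, 66 in x by 36, at the cutter's middle and at (-28, -31) on the key's long arm. 2 mm play, no force.
- nut_wrench: Spindle-nut wrench with dark jaw and red grip, 54 x 237 x 12 mm, near the front edge of the bench. Bystander: leave it where it lies. Origin at its underside, near its middle.
- tape_measure: Yellow pocket tape measure, 38 x 90 x 66 mm. Bystander: leave it where it lies. Origin at its underside, near its middle.
- stubby_driver: Black folding bit driver, 35 x 148 x 26 mm. Bystander: leave it where it lies. Origin at its underside, near its middle.
Things that resemble listed ones, but are neither listed nor needed, are in the scene too. Leave any orange look-alike of the blue_cutter alone.

How it is judged:
By the outcome, as a careful person would: the job done as asked, in the order asked, and still so for the second after the job is handed in, with the robot touching nothing.
It also fails if it takes over 120 s, if anything falls off the work surface, if the arm or the gripper's body presses on something with over 40 N, if the wrist force passes 120 N, or if a joint passes its speed limit or range.

## Working session

There is one attempt and no reset: what is moved stays moved. The work goes in short steps, Python scripts to look and compute and a shell command to move; the robot and the scene stay as the last step left them, time stands still between calls to the robot, and variables do not carry over. Pictures are saved under pics/ and viewed, at most 14 in all, crops included, and the job is handed in when it is done.

```bash
mkdir -p pics; python3 - <<'E'
from workcell import bot
import cv2,numpy as np
np.set_printoptions(precision=4,suppress=True)
for n in("top","scene"):
    cv2.imwrite(f"pics/{n}0.png",bot.camera(n)); i=bot.camera_info(n); print(n,i["mtx"],i["extrinsics"])
o=bot.get_obs();print(o["time"],o["ee_pos"],o["tcp_rot"],o["opening"])
print(bot.camera_info("wrist"))
E
```

```text
top [[452.321    0.     317.5599]
 [  0.     452.321  237.4438]
 [  0.       0.       1.    ]] [[ 0.0054 -0.9825  0.186   0.3803]
 [-1.     -0.0068 -0.0073 -0.0415]
 [ 0.0084 -0.186  -0.9825  0.9417]
 [ 0.      0.      0.      1.    ]]
scene [[609.1821   0.     321.4164]
 [  0.     609.1821 235.6233]
 [  0.       0.       1.    ]] [[-0.7971 -0.4576  0.3939  0.0268]
 [-0.6036  0.6229 -0.4977  0.5921]
 [-0.0177 -0.6345 -0.7728  1.0312]
 [ 0.      0.      0.      1.    ]]
0.1 [ 0.2296 -0.4996  0.2557] [-179.9314   -0.0018   24.6845] 0.08573771338216789
{'mtx': array([[410.7459,   0.    , 314.5509],
       [  0.    , 410.7459, 240.0089],
       [  0.    ,   0.    ,   1.    ]]), 'extrinsics': array([[ 0.4171, -0.8627, -0.286 ,  0.3027],
       [-0.9088, -0.3962, -0.1306, -0.4651],
       [-0.0006,  0.3144, -0.9493,  0.3739],
       [ 0.    ,  0.    ,  0.    ,  1.    ]])}
```

View pics/top0.png

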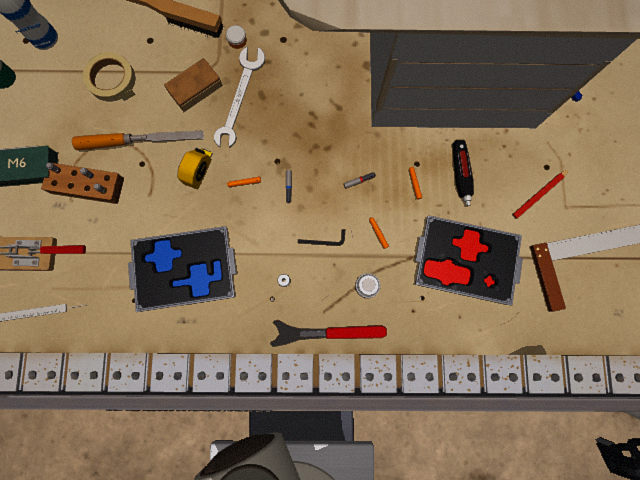

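View pics/scene0.png

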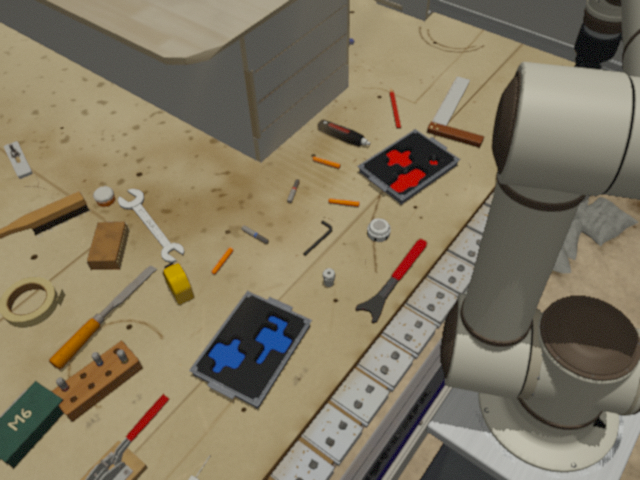

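The top view shows the grey cutters at (289,185) and (360,180), the hex key at (325,238), the collet at (284,281) and the nut at (368,286). The blue tray is at (183,268) and the red tray at (468,260). Plain orange sticks lie at (244,181), (415,182) and (379,233). Next I'll check the rings in an enlarged crop and get coarse positions.

```bash
cat > h.py <<'E'
from workcell import bot
import cv2,numpy as np
np.set_printoptions(precision=4,suppress=True)
def ray(info,uv):
    R=info["extrinsics"];d=np.linalg.inv(info["mtx"])@np.array([uv[0],uv[1],1.]);return R[:3,3],R[:3,:3]@d
def onplane(info,uv,z):
    c,d=ray(info,uv);return c+d*(z-c[2])/d[2]
def tri(rays):
    A=np.zeros((3,3));b=np.zeros(3)
    for c,d in rays:
        d=d/np.linalg.norm(d);P=np.eye(3)-np.outer(d,d);A+=P;b+=P@c
    x=np.linalg.solve(A,b);return x,max(np.linalg.norm(np.cross(x-c,d/np.linalg.norm(d))) for c,d in rays)
def rows(goal,yaw):
    """shift and turn in tool axes to go from the present pose to world goal, yaw (mod 180)"""
    o=bot.get_obs();y0=np.radians(o["tcp_rot"][2]);d=np.array(goal)-o["ee_pos"]
    c,s=np.cos(y0),np.sin(y0)
    t=(o["tcp_rot"][2]-yaw+90)%180-90
    return np.round([c*d[0]+s*d[1],s*d[0]-c*d[1],-d[2],t],4)
E
python3 - <<'E'
from h import *
t=bot.camera("top");s=bot.camera("scene")
a=cv2.resize(t[160:210,215:445],None,fx=3.4,fy=3.4,interpolation=2)
b=cv2.resize(s[145:280,200:370],None,fx=2.8,fy=2.8,interpolation=2)
W=max(a.shape[1],b.shape[1])
f=lambda m:cv2.copyMakeBorder(m,0,0,0,W-m.shape[1],0)
cv2.imwrite("pics/crop.png",np.vstack([f(a),f(b)]))
i=bot.camera_info("top")
for n,uv,z in [("c1",(289,185),.007),("c2",(360,180),.007),("key",(325,238),.005),("col",(284,280),.037),("nut",(368,286),.02),("blue",(183,268),.02),("red",(468,260),.02),("driver",(462,172),.02),("cabinetfront",(455,127),0),("wrenchhead",(280,335),.01)]:
    p=onplane(i,uv,z);print(n,p,np.hypot(*p[:2]))
E
```

```text
c1 [0.6716 0.0136 0.007 ] 0.6716902742485157
c2 [ 0.684  -0.1393  0.007 ] 0.698035666391371
key [ 0.5566 -0.0641  0.005 ] 0.5602387132184928
col [0.4645 0.0184 0.037 ] 0.46490400572074164
nut [ 0.455  -0.1515  0.02  ] 0.4795258615053936
blue [0.4894 0.2262 0.02  ] 0.539114863751167
red [ 0.5097 -0.3586  0.02  ] 0.6231518519460241
driver [ 0.6994 -0.3565  0.02  ] 0.7849811338353673
cabinetfront [ 0.8111 -0.3533  0.    ] 0.8847506001337334
wrenchhead [0.3563 0.0261 0.01  ] 0.3572655865603156
```

View pics/crop.png

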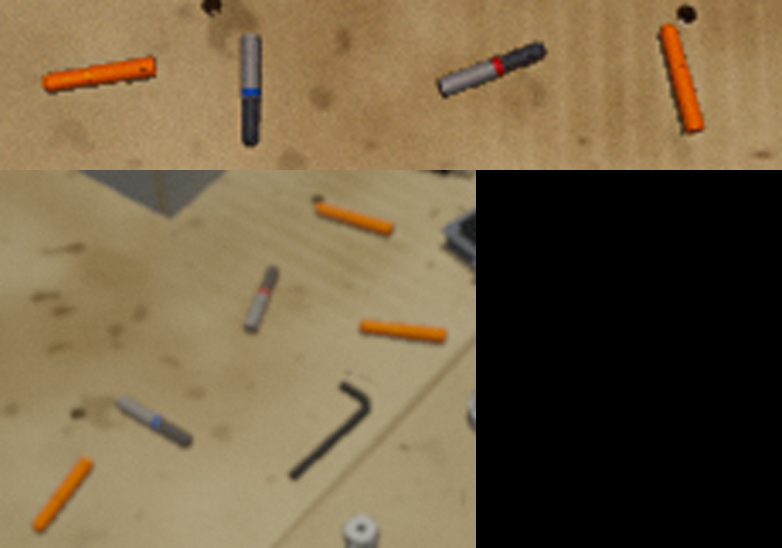

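The crop confirms it: the blue-ringed cutter is at top pixel (289,187), and the red-ringed one at (361,180). The plain orange sticks have no ring and stay where they are. Now the wrist camera survey.

```bash
python3 -m pendant '0.04 0 -0.01 7 0.085;0.08 0 -0.02 14 0.085;0.12 0 -0.03 21 0.085;0.16 0 -0.044 24.68 0.085;0.16 0 -0.044 24.68 0.085' 40; python3 -m pendant '0.04 -0.02 0 0 0.085;0.08 -0.05 0 0 0.085;0.1 -0.08 0 0 0.085;0.1 -0.1 0 0 0.085;0.1 -0.1 0 0 0.085'; python3 -m pendant '0 0 0 0 0.085;0 0 0 0 0.085'
python3 - <<'E'
from h import *
import pickle
i=bot.camera_info("wrist");m=bot.camera("wrist");pickle.dump((i,m),open("w1.pkl","wb"));cv2.imwrite("pics/w1.png",m)
print(bot.get_obs()["ee_pos"],bot.get_obs()["tcp_rot"],bot.get_obs()["time"])
E
```

```text
time: 0.62
ee_pos: [0.3792, -0.4308, 0.3016]
tcp_rot: [180.0, -0.1, -0.2]
wrist_force: [0.4, -1.3, 0.9]
opening: 0.0849
grasp_force: 0.0
time: 1.03
ee_pos: [0.4766, -0.3292, 0.3001]
tcp_rot: [-179.9, 0.0, 0.3]
wrist_force: [-0.9, -0.2, 1.1]
opening: 0.0851
grasp_force: 0.0
time: 1.2
ee_pos: [0.4749, -0.3332, 0.3002]
tcp_rot: [180.0, 0.0, 0.0]
wrist_force: [0.3, -1.0, -0.7]
opening: 0.0849
grasp_force: 0.0
[ 0.4747 -0.3336  0.3002] [179.9915   0.0102  -0.0264] 1.25
```

View pics/w1.png

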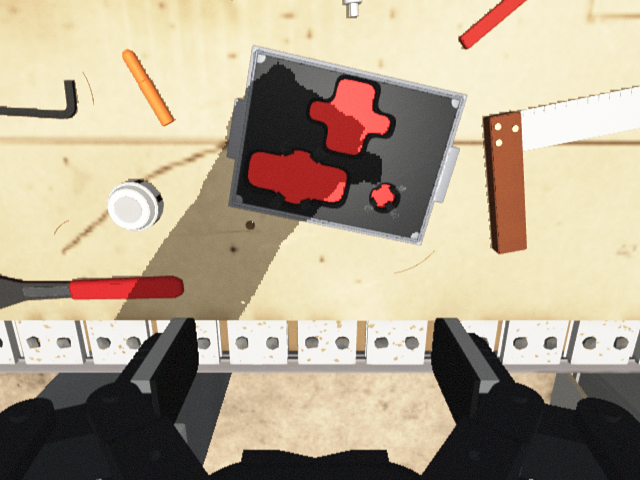

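This wrist view shows the red tray with corners near (253,47), (466,94), (422,244) and (230,207). Its cutouts are the cutter cross at (350,115), the nut at (297,177) and the collet at (384,196). The nut itself is at (134,205). I'll take more views on the way left.

```bash
cat > snap.py <<'E'
import sys,pickle
from h import *
i=bot.camera_info("wrist");m=bot.camera("wrist");n=sys.argv[1];pickle.dump((i,m),open(n+".pkl","wb"));cv2.imwrite(f"pics/{n}.png",m)
print(bot.get_obs()["ee_pos"],bot.get_obs()["tcp_rot"],bot.get_obs()["time"])
E
python3 -m pendant '0.02 -0.035 0 0 0.085;0.04 -0.07 0 0 0.085;0.065 -0.105 0 0 0.085;0.065 -0.13 0 0 0.085;0.065 -0.13 0 0 0.085' >/dev/null;python3 -m pendant '0 0 0 0 0.085;0 0 0 0 0.085;0 0 0 0 0.085' >/dev/null; python3 snap.py w2
python3 -m pendant '0 -0.04 0 0 0.085;0 -0.08 0 0 0.085;0 -0.12 0 0 0.085;0 -0.16 0 0 0.085;0 -0.2 0 0 0.085' >/dev/null;python3 -m pendant '0 0 0 0 0.085;0 0 0 0 0.085;0 0 0 0 0.085' >/dev/null; python3 snap.py w3
python3 -m pendant '0 -0.04 0 0 0.085;0 -0.08 0 0 0.085;0 -0.12 0 0 0.085;0 -0.16 0 0 0.085;0 -0.2 0 0 0.085' >/dev/null;python3 -m pendant '0 0 0 0 0.085;0 0 0 0 0.085;0 0 0 0 0.085' >/dev/null; python3 snap.py w4
python3 - <<'E'
import cv2,numpy as np
a=[cv2.imread(f"pics/w{k}.png")[:330] for k in(2,3,4)]
cv2.imwrite("pics/w234.png",cv2.resize(np.vstack(a),None,fx=.6,fy=.6,interpolation=3))
E
```

```text
[ 0.5396 -0.2044  0.3002] [179.9917   0.0017  -0.1145] 1.9667
[ 0.5401 -0.0043  0.3003] [179.9819  -0.0013  -0.1204] 2.6833
[0.5454 0.04   0.3003] [-178.3123    0.0484    3.4489] 3.4
```

View pics/w234.png

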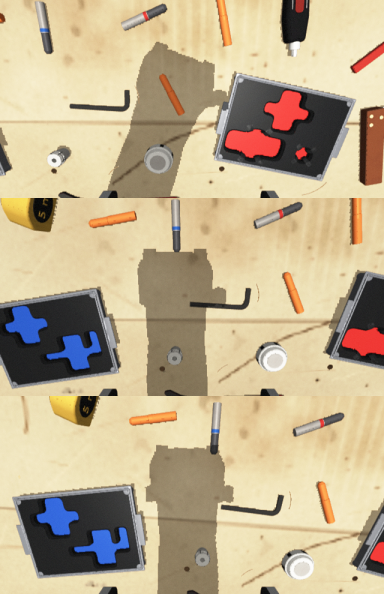

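```bash
python3 -c "
from h import *
o=bot.get_obs();print(o)"; python3 -m pendant '0 0 0 0 0.085;0 0 0 0 0.085'
```

```text
{'time': 3.4, 'q': array([  3.3915,   5.8359,  15.942 , 100.1562,   1.6876, 179.9425]), 'qd': array([ 0.0931, -0.0521, -0.0014,  0.0567,  0.0903,  0.022 ]), 'joint_efforts': array([  0.0157, -51.9957,  45.6509,   0.0042,   0.0929,  -0.0006]), 'ee_pos': array([0.5454, 0.04  , 0.3003]), 'tcp_rot': array([-178.3123,    0.0484,    3.4489]), 'wrist_force': array([-0.3122, -0.491 , -0.1101]), 'torque': array([-0.0402,  0.0124,  0.0183]), 'grasp_force': 0.0, 'opening': 0.08522818583803744}
time: 3.57
ee_pos: [0.5454, 0.0402, 0.3003]
tcp_rot: [-178.3, 0.0, 3.5]
wrist_force: [-0.1, -0.0, 0.4]
opening: 0.0848
grasp_force: 0.0
```

Joint 6 hit its 180° limit, because yaw has to be ≥ q1. I'll turn the wrist the other way to see which commanded pose the next move starts from.

```bash
python3 -m pendant '0 0 0 -7 0.085;0 0 0 -14 0.085;0 0 0 -21 0.085;0 0 0 -28 0.085;0 0 0 -35 0.085'; python3 -m pendant '0 0 0 0 0.085;0 0 0 0 0.085;0 0 0 0 0.085'
```

```text
time: 3.98
ee_pos: [0.5453, 0.0403, 0.3003]
tcp_rot: [-178.6, -0.9, 38.8]
wrist_force: [0.4, -0.2, -1.0]
opening: 0.0853
grasp_force: 0.0
time: 4.23
ee_pos: [0.5454, 0.0403, 0.3003]
tcp_rot: [-178.6, -0.9, 38.2]
wrist_force: [0.2, 0.3, 0.1]
opening: 0.085
grasp_force: 0.0
```

The tilt carries over: the tool is about 1.7° off vertical. Going to the opposite joint-6 limit should let me cancel it, and that only costs a few seconds.

```bash

python3 -m pendant '0 0 0 -7 0.085;0 0 0 -14 0.085;0 0 0 -21 0.085;0 0 0 -28 0.085;0 0 0 -35 0.085' >/dev/null
python3 -m pendant '0 0 0 -7 0.085;0 0 0 -14 0.085;0 0 0 -21 0.085;0 0 0 -28 0.085;0 0 0 -35 0.085' >/dev/null
python3 -m pendant '0 0 0 -7 0.085;0 0 0 -14 0.085;0 0 0 -21 0.085;0 0 0 -28 0.085;0 0 0 -35 0.085' >/dev/null
python3 -m pendant '0 0 0 -7 0.085;0 0 0 -14 0.085;0 0 0 -21 0.085;0 0 0 -28 0.085;0 0 0 -35 0.085' >/dev/null
python3 -m pendant '0 0 0 -7 0.085;0 0 0 -14 0.085;0 0 0 -21 0.085;0 0 0 -28 0.085;0 0 0 -35 0.085' >/dev/null
python3 -m pendant '0 0 0 -7 0.085;0 0 0 -14 0.085;0 0 0 -21 0.085;0 0 0 -28 0.085;0 0 0 -35 0.085' >/dev/null
python3 -m pendant '0 0 0 -7 0.085;0 0 0 -14 0.085;0 0 0 -21 0.085;0 0 0 -28 0.085;0 0 0 -35 0.085' >/dev/null
python3 -m pendant '0 0 0 -7 0.085;0 0 0 -14 0.085;0 0 0 -21 0.085;0 0 0 -28 0.085;0 0 0 -35 0.085' >/dev/null
python3 -m pendant '0 0 0 -7 0.085;0 0 0 -14 0.085;0 0 0 -21 0.085;0 0 0 -28 0.085;0 0 0 -35 0.085' >/dev/null
python3 -m pendant '0 0 0 -3 0.085;0 0 0 -6 0.085;0 0 0 -8 0.085;0 0 0 -10 0.085;0 0 0 -12 0.085'
python3 -c "
from h import *
o=bot.get_obs();print(o['q'],o['tcp_rot'],o['ee_pos'])"
```

```text
time: 8.4
ee_pos: [0.5446, 0.0495, 0.3002]
tcp_rot: [-178.8, -0.0, 4.4]
wrist_force: [0.2, 0.3, 0.2]
opening: 0.0849
grasp_force: 0.0
[   4.5987    5.7895   15.8903  100.0951    1.2453 -179.8135] [-178.7547   -0.0016    4.4122] [0.5446 0.0495 0.3002]
```

```bash
python3 - <<'E'
from h import *
import pickle
from itertools import product
D={n:pickle.load(open(n+".pkl","rb")) for n in("w1","w2","w3","w4")}
def big(mask,n=99,amin=150):
    k,l,s,c=cv2.connectedComponentsWithStats(mask.astype(np.uint8));return [(s[j,4],c[j].round(1),s[j,:4]) for j in range(1,k) if s[j,4]>amin][:n]
for n,(i,m) in D.items():
    h=cv2.cvtColor(m,cv2.COLOR_BGR2HSV);H,S,V=cv2.split(h)
    print(n)
    for nm,mk in (("red",((H<5)|(H>174))&(S>170)&(V>70)),("blue",(H>100)&(H<125)&(S>140)&(V>60)),("grey+white",(S<50)&(V>60))):
        mk=mk.copy();mk[330:]=0
        print(nm,[(int(a),tuple(c),tuple(map(int,b))) for a,c,b in big(mk,amin=25 if nm!="grey+white" else 120)])
E
```

```text
w1
red [(965, (np.float64(488.8), np.float64(21.6)), (460, 0, 65, 49)), (1946, (np.float64(341.6), np.float64(125.9)), (309, 79, 82, 76)), (3624, (np.float64(294.9), np.float64(176.0)), (248, 150, 99, 54)), (126, (np.float64(383.3), np.float64(195.8)), (371, 184, 24, 24)), (2245, (np.float64(126.7), np.float64(287.8)), (69, 276, 115, 23))]
blue []
grey+white [(69550, (np.float64(393.0), np.float64(115.5)), (0, 0, 640, 330)), (200, (np.float64(352.6), np.float64(6.8)), (344, 0, 18, 17)), (545, (np.float64(616.8), np.float64(5.6)), (594, 0, 46, 13)), (164, (np.float64(127.4), np.float64(36.4)), (120, 18, 15, 33)), (915, (np.float64(42.9), np.float64(94.8)), (16, 68, 50, 41)), (598, (np.float64(45.7), np.float64(106.7)), (0, 81, 74, 37)), (145, (np.float64(543.8), np.float64(157.4)), (530, 148, 27, 21)), (2253, (np.float64(134.1), np.float64(205.3)), (107, 180, 57, 52)), (713, (np.float64(610.1), np.float64(215.1)), (577, 181, 63, 61)), (138, (np.float64(568.7), np.float64(229.8)), (560, 219, 21, 25)), (359, (np.float64(596.0), np.float64(253.2)), (576, 232, 39, 41)), (169, (np.float64(
[... 3853 characters left out ...]
)), (20, 149, 223, 155)), (863, (np.float64(571.2), np.float64(199.0)), (551, 164, 43, 57)), (363, (np.float64(251.8), np.float64(189.4)), (240, 176, 23, 24)), (185, (np.float64(416.0), np.float64(190.6)), (384, 185, 64, 13)), (1027, (np.float64(423.9), np.float64(203.8)), (362, 189, 120, 26)), (126, (np.float64(488.3), np.float64(199.9)), (478, 190, 22, 19)), (1497, (np.float64(620.5), np.float64(249.4)), (594, 195, 46, 108)), (613, (np.float64(336.8), np.float64(268.5)), (325, 253, 25, 31)), (2023, (np.float64(497.2), np.float64(281.6)), (470, 257, 54, 50)), (173, (np.float64(175.3), np.float64(323.6)), (165, 318, 21, 12)), (169, (np.float64(453.5), np.float64(323.6)), (444, 318, 21, 12))]
```

```bash
python3 -m pendant '0 0 0 -2 0.085;0 0 0 -4 0.085;0 0 0 -5 0.085;0 0 0 -5 0.085'; python3 - <<'E'
from h import *
import pickle
o=bot.get_obs();print(o['q'],o['tcp_rot'],o['ee_pos'])
D={n:pickle.load(open(n+".pkl","rb")) for n in("w1","w2","w3","w4")}
tiles=[]
for n,(i,m) in D.items():
    h=cv2.cvtColor(m,cv2.COLOR_BGR2HSV);H,S,V=cv2.split(h)
    cut=(((H<6)|(H>172))|((H>100)&(H<128)))&(S>140)
    mk=(((V<75)&(S<110))|(cut&(V>50))).astype(np.uint8);mk[318:]=0
    mk=cv2.morphologyEx(mk,cv2.MORPH_OPEN,np.ones((9,9)))
    cs,_=cv2.findContours(mk,0,2)
    vis=m.copy()
    for c in cs:
        if cv2.contourArea(c)<9000: continue
        r=cv2.boxPoints(cv2.minAreaRect(cv2.convexHull(c)));ap=cv2.approxPolyDP(cv2.convexHull(c),12,True)[:,0]
        print(n,cv2.contourArea(c),ap.tolist());cv2.drawContours(vis,[c],-1,(0,255,0),1)
        for p in ap: cv2.circle(vis,tuple(map(int,p)),4,(255,0,255),1)
    tiles.append(vis[:330])
t=np.vstack([np.hstack(tiles[:2]),np.hstack(tiles[2:])]);cv2.imwrite("pics/foam.png",cv2.resize(t,(800,412),interpolation=3))
# zoom nut and collet, 3 views each
def z(n,c): 
    m=D[n][1];return cv2.resize(m[c[1]-32:c[1]+32,c[0]-32:c[0]+32],(256,256),interpolation=2)
cv2.imwrite("pics/nutcol.png",np.vstack([np.hstack([z("w1",(134,205)),z("w2",(264,265)),z("w3",(453,265))]),np.hstack([z("w2",(96,262)),z("w3",(291,263)),z("w4",(337,268))])]))
E
```

```text
time: 8.73
ee_pos: [0.5411, 0.0753, 0.3003]
tcp_rot: [-179.7, -0.1, 7.7]
wrist_force: [0.2, 0.0, 0.2]
opening: 0.085
grasp_force: 0.0
[   7.7968    5.626    15.7296   99.9968    0.264  -179.895 ] [-179.7358   -0.1063    7.6918] [0.5411 0.0753 0.3003]
w1 15318.5 [[273, 65], [374, 87], [389, 118], [380, 181], [314, 215], [242, 202], [253, 81]]
w2 18867.0 [[577, 169], [536, 289], [372, 264], [380, 218], [456, 149]]
w3 21443.5 [[156, 167], [183, 288], [19, 305], [0, 184]]
w4 22107.0 [[213, 165], [227, 286], [64, 292], [35, 174]]
```

View pics/foam.png

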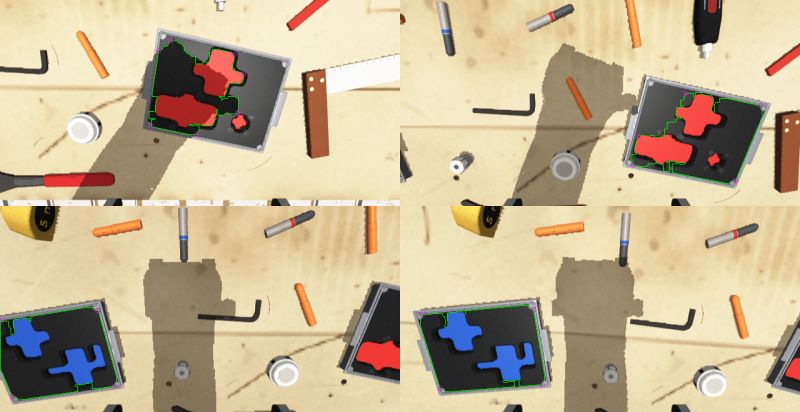

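View pics/nutcol.png

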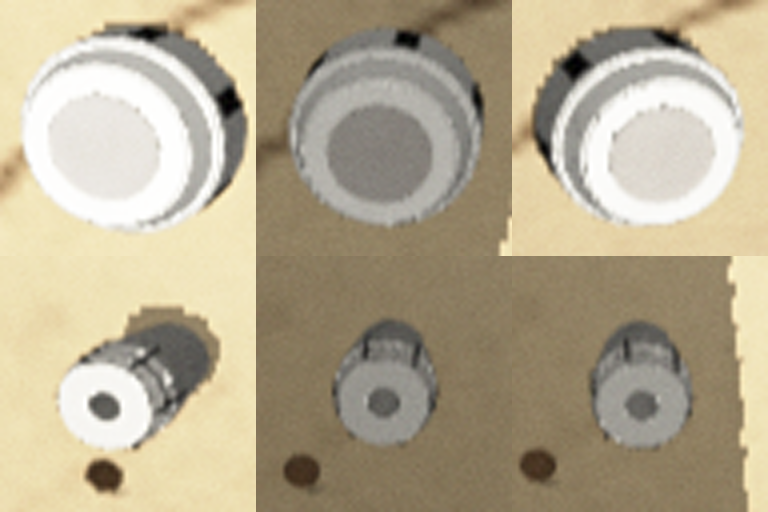

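The foam overlay is ragged where the arm's shadow falls, so I'll pick the tray corners from zoomed patches instead. The nut's top disc is at (128,209.5) in w1, (263,271) in w2 and (458,271) in w3. The collet's hole is at (90,267) in w2, (291,267.5) in w3 and (337.5,273) in w4.

```bash
python3 - <<'E'
from h import *
import pickle
D={n:pickle.load(open(n+".pkl","rb")) for n in("w1","w2","w3","w4")}
for nm,v in (("nut",dict(w1=(127.6,209.1),w2=(262.6,270.9),w3=(458.1,270.9))),("collet",dict(w2=(89.6,266.9),w3=(290.6,267.1),w4=(337.1,272.9))),
  ("redring",dict(w2=(242.3,26.4),w3=(467.8,25.8),w4=(536.1,44.5))),("bluering",dict(w2=(73.9,50),w3=(293.3,50),w4=(358.5,58)))):
    print(nm,*tri([ray(D[n][0],uv) for n,uv in v.items()]))
    print([onplane(D[n][0],uv,dict(nut=.028,collet=.037).get(nm,.012))[:2] for n,uv in v.items()])
def ang(n,a,b):
    p=onplane(D[n][0],a,.0065);q=onplane(D[n][0],b,.0065);return np.degrees(np.arctan2(*(q-p)[1::-1])),(p+q)/2
print("red dir",ang("w2",(221.8,36.1),(260,17.7)),ang("w3",(445.1,35.5),(486.4,17.4)),"blue dir",ang("w2",(69,24.4),(76.3,69.7)),ang("w4",(360.4,32.6),(357.6,71.1)))
C=dict(w1=[(253,47),(466,94),(422,244),(230,207)],w2=[(398,123),(590,173),(542,305),(362,260)],w4=[(20,168),(220,150),(242,290),(63,302)])
R=[]
for n,cs in C.items():
    r=[]
    for x,y in cs:
        p=cv2.copyMakeBorder(D[n][1],20,20,20,20,0)[y+3:y+37,x+3:x+37];p=cv2.resize(p,(198,198),interpolation=0);cv2.putText(p,f"{x-17},{y-17}",(2,12),0,.4,(255,0,255),1);r.append(p)
    R.append(np.hstack(r))
cv2.imwrite("pics/corners.png",np.vstack(R))
E
```

```text
nut [ 0.458  -0.1503  0.0287] 0.0001358456169678819
[array([ 0.458, -0.15 ]), array([ 0.4576, -0.1503]), array([ 0.4577, -0.1505])]
collet [0.4662 0.0209 0.0375] 0.00020300213859390255
[array([0.4662, 0.0212]), array([0.4659, 0.0209]), array([0.4658, 0.0209])]
redring [ 0.6864 -0.1398  0.0116] 0.0005340180636061967
[array([ 0.6858, -0.1399]), array([ 0.6865, -0.1398]), array([ 0.6868, -0.1396])]
bluering [0.6676 0.0161 0.0069] 0.00013787161660385196
[array([0.667 , 0.0133]), array([0.6671, 0.0158]), array([0.6669, 0.0164])]
red dir (np.float64(-67.21114921359651), array([ 0.6863, -0.1376,  0.0065])) (np.float64(-67.66725298981633), array([ 0.6868, -0.1397,  0.0065])) blue dir (np.float64(179.39315196606825), array([0.6698, 0.017 , 0.0065])) (np.float64(-179.17995598850612), array([0.6724, 0.0161, 0.0065]))
```

View pics/corners.png

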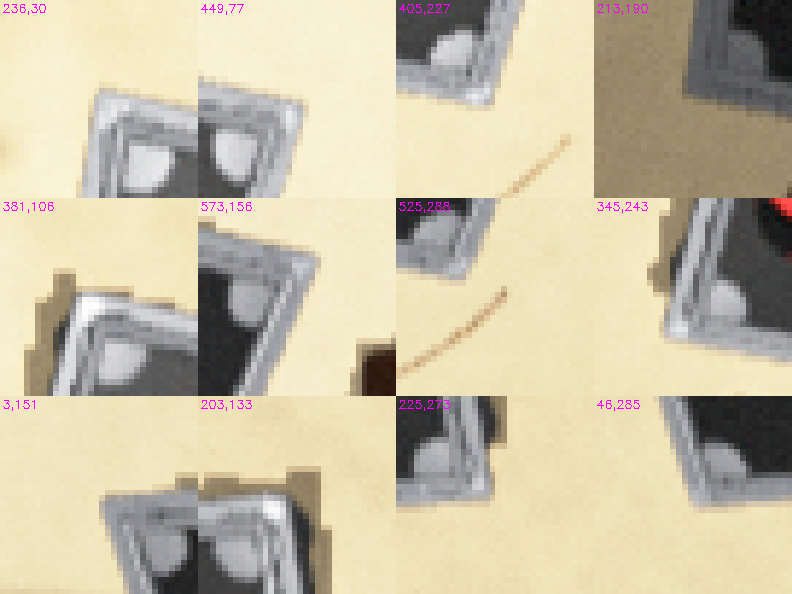

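```bash
python3 -m pendant '0 0 0 -1 0.085;0 0 0 -1.4 0.085;0 0 0 -1.4 0.085'|grep -E "pos|rot"; python3 - <<'E'
from h import *
import pickle,json
D={n:pickle.load(open(n+".pkl","rb")) for n in("w1","w2","w3","w4")}
C=dict(w1=[(253,45.6),(467,94.7),(421.5,244.9),(228.8,206.7)],w2=[(394.2,122.5),(594,166.7),(536.7,301.9),(357.4,266.5)],w4=[(20.4,168.4),(218.3,149.7),(241.2,290.5),(63.5,303.7)])
C={k:np.array(v)-.5 for k,v in C.items()}
for k in range(4): print("red corner",k,*tri([ray(D[n][0],C[n][k]) for n in("w1","w2")]))
for n,c in C.items():
    P=np.array([onplane(D[n][0],u,.024)[:2] for u in c]);s=np.linalg.norm(P-np.roll(P,-1,0),axis=1)
    x=((P[0]+P[1])-(P[2]+P[3]))/2; y=((P[0]+P[3])-(P[1]+P[2]))/2
    a=np.degrees(np.arctan2(x[1],x[0])),np.degrees(np.arctan2(-y[0],y[1]))
    print(n,"centre",P.mean(0),"sides",s,"yaw",a)
# blob check
def blob(m,lo):
    H,S,V=cv2.split(cv2.cvtColor(m,cv2.COLOR_BGR2HSV));mk=((H>100)&(H<128)&(S>140)&(V>60)).astype(np.uint8)
    k,l,s,c=cv2.connectedComponentsWithStats(mk);j=[q for q in range(1,k) if s[q,4]>lo];return c[j]
t=bot.camera("top");ti=bot.camera_info("top")
b=blob(t[220:310,130:240],150)+[130,220];print(b)
for k in range(2): print(tri([ray(D["w3"][0],blob(D["w3"][1],1000)[k]),ray(D["w4"][0],blob(D["w4"][1],1000)[k])]))
print([onplane(D["w4"][0],u,.013)[:2] for u in blob(D["w4"][1],1000)])
E
```

```text
ee_pos: [0.5404, 0.0806, 0.3003]
tcp_rot: [180.0, -0.1, 8.4]
red corner 0 [ 0.6044 -0.2778  0.0209] 0.00031752039708926756
red corner 1 [ 0.5636 -0.4695  0.0254] 0.0002634736246941856
red corner 2 [ 0.4188 -0.4414  0.021 ] 0.0002486254248088005
red corner 3 [ 0.4598 -0.2474  0.0218] 0.0004824979000945895
w1 centre [ 0.512  -0.3592] sides [0.196  0.1467 0.1971 0.1476] yaw (np.float64(-11.79547265464969), np.float64(-11.781837155561593))
w2 centre [ 0.5122 -0.3586] sides [0.1976 0.1463 0.1965 0.1461] yaw (np.float64(-11.946278663670746), np.float64(-12.031881972677414))
w4 centre [0.4911 0.2288] sides [0.1968 0.1472 0.1962 0.1471] yaw (np.float64(8.788753025035435), np.float64(8.80543426208225))
[]
(array([0.5181, 0.272 , 0.0137]), np.float64(9.190875010753524e-06))
(array([0.4723, 0.1907, 0.0164]), np.float64(9.253559898233419e-05))
[array([0.518 , 0.2724]), array([0.4711, 0.1919])]
```

The trays fit well. The cutout blobs match the predicted poses, e.g. blue cutter cutout (518,272) mm measured against (518,271) predicted. Next I'll measure the key and cross-check the red cutouts, then work out the hover over the red cutter.

```bash
sed -i 's/+90)%180-90/+180)%360-180/' h.py; python3 - <<'E'
from h import *
import pickle
D={n:pickle.load(open(n+".pkl","rb")) for n in("w1","w2","w3","w4")}
for nm,v in (("rcut",dict(w2=(477.2,184.1))),("rnut",dict(w2=(421.1,238.7))),("rcol",dict(w1=(383.3,195.8),w2=(501.8,255.4)))):
    print(nm,[onplane(D[n][0],u,.013)[:2] for n,u in v.items()])
for n,roi in (("w2",(100,130,230,200)),("w3",(300,130,430,200)),("w4",(355,155,490,210))):
    x0,y0,x1,y1=roi;V=D[n][1].max(2)[y0:y1,x0:x1];mk=(V<58).astype(np.uint8)
    k,l,s,c=cv2.connectedComponentsWithStats(mk);j=1+np.argmax(s[1:,4]);p=np.argwhere(l==j)[:,::-1]+[x0,y0]
    W=np.array([onplane(D[n][0],u,.006)[:2] for u in p])
    r=cv2.minAreaRect(W.astype(np.float32)*1000);print("key",n,len(p),r)
    # long arm: lower-x 60%: fit line on pixels away from hook
    a=W[(W[:,1]>W[:,1].min()+.02)];f=cv2.fitLine(a.astype(np.float32),2,0,.01,.01).ravel();print("  arm dir",np.degrees(np.arctan2(f[1],f[0])),"pt",f[2:],"y ends",W[:,1].min(),W[:,1].max())
print(rows((.6864,-.1398,.12),292.6))
E
```

```text
rcut [array([ 0.5441, -0.3657])]
rnut [array([ 0.4871, -0.3144])]
rcol [array([ 0.4679, -0.4016]), array([ 0.4683, -0.4009])]
key w2 38 ((561.8433837890625, -102.67466735839844), (4.436559200286865, 29.06279945373535), 81.12322998046875)Traceback (most recent call last):
  File "<stdin>", line 12, in <module>
cv2.error: OpenCV(4.12.0) /io/opencv/modules/imgproc/src/linefit.cpp:50: error: (-215:Assertion failed) count > 0 in function 'fitLine2D_wods'
```

```bash
python3 -m pendant '0.014 0.03 0.02 7 0.085;0.028 0.06 0.04 14 0.085;0.042 0.09 0.06 21 0.085;0.056 0.12 0.08 28 0.085;0.07 0.15 0.1 35 0.085' | grep -E "pos|rot"; python3 - <<'E'
from h import *
print(rows((.6864,-.1398,.12),292.6))
E
```

```text
ee_pos: [0.6324, -0.0597, 0.1995]
tcp_rot: [-179.9, -0.1, -27.0]
[ 0.0845  0.0469  0.0795 40.415 ]
```

```bash
python3 -m pendant '0.02 0.012 0.02 7 0.06;0.042 0.024 0.04 14 0.04;0.063 0.036 0.06 21 0.03;0.084 0.046 0.08 28 0.03;0.084 0.046 0.08 35 0.03' >/dev/null; python3 -m pendant '0 0 0 5.4 0.03;0 0 0 5.4 0.03;0 0 0 5.4 0.03;0 0 0 5.4 0.03'; python3 snap.py r1; python3 -c "
from h import *
print(rows((.6864,-.1398,.029),292.6))"
```

```text
time: 10.2
ee_pos: [0.6865, -0.1367, 0.1209]
tcp_rot: [-179.9, -0.1, -66.8]
wrist_force: [-0.1, -0.4, 0.5]
opening: 0.0296
grasp_force: 0.0
[ 0.6865 -0.1366  0.121 ] [-179.8669   -0.0563  -66.8549] 10.25
[0.0029 0.0013 0.092  0.5451]
```

View pics/r1.png

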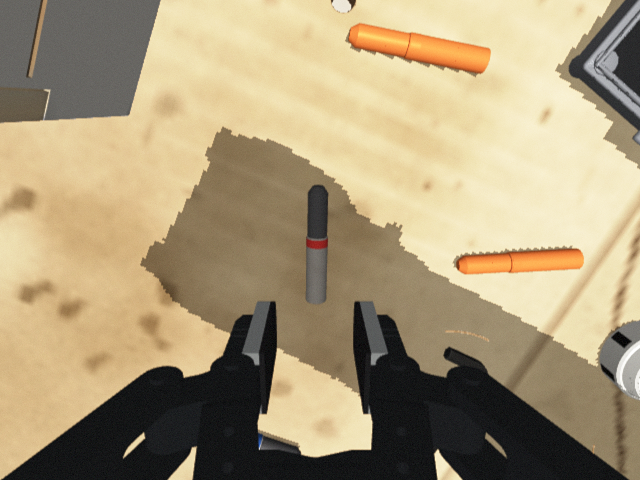

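The red-ringed cutter (ring at (317,243)) sits centred and aligned between the fingers. Grasping it.

```bash
python3 -m pendant '0.003 0.001 0.035 0.5 0.03;0.003 0.001 0.07 0.5 0.03;0.003 0.001 0.085 0.5 0.03;0.003 0.001 0.092 0.5 0.03;0.003 0.001 0.092 0.5 0.03'; python3 -m pendant '0 0 0 0 0;0 0 0 0 0;0 0 0 0 0;0 0 0 0 0;0 0 0 0 0' 40; python3 -m pendant '0 0 -0.035 0 0;0 0 -0.07 0 0;0 0 -0.07 0 0'; python3 -c "
from h import *
print(rows((.5436,-.3656,.11),258.1))"
```

```text
time: 10.67
ee_pos: [0.686, -0.1394, 0.027]
tcp_rot: [180.0, 0.0, -67.4]
wrist_force: [-0.5, 0.5, 0.0]
opening: 0.0302
grasp_force: 0.0
time: 11.08
ee_pos: [0.6879, -0.14, 0.0307]
tcp_rot: [-179.7, -0.1, -67.5]
wrist_force: [-0.1, 0.1, 6.5]
opening: 0.0102
grasp_force: 42.5
time: 11.33
ee_pos: [0.6894, -0.1403, 0.1071]
tcp_rot: [-179.4, -0.4, -67.5]
wrist_force: [1.2, -0.1, 1.3]
opening: 0.0102
grasp_force: 41.7
[ 0.1523  0.2209 -0.0029 34.3987]
```

```bash
python3 -m pendant '0.022 0.032 0 7 0;0.044 0.064 0 14 0;0.066 0.096 0 21 0;0.088 0.128 0 28 0;0.11 0.16 0 34.4 0' >/dev/null; python3 -m pendant '0 0 0 0 0;0 0 0 0 0' ; python3 -c "
from h import *
print(rows((.5436,-.3656,.10),258.1))"
```

```text
time: 11.92
ee_pos: [0.58, -0.3046, 0.099]
tcp_rot: [-179.8, 0.0, -102.1]
wrist_force: [0.3, 0.0, -1.3]
opening: 0.0102
grasp_force: 41.7
[ 0.0672  0.0228 -0.001  -0.193 ]
```

```bash
python3 -m pendant '0.033 0.011 0 0 0;0.067 0.023 0 -0.2 0;0.067 0.023 0 -0.2 0;0.067 0.023 0 -0.2 0' ; python3 snap.py r2; python3 -c "
from h import *
print(rows((.5436,-.3656,.039),258.1))"
```

```text
time: 12.25
ee_pos: [0.5446, -0.3641, 0.0985]
tcp_rot: [-179.9, 0.0, -101.7]
wrist_force: [-1.0, -0.3, -0.2]
opening: 0.01
grasp_force: 41.7
[ 0.5451 -0.3632  0.0984] [-179.8652    0.0427 -101.6727] 12.3
[0.0027 0.001  0.0594 0.2273]
```

View pics/r2.png

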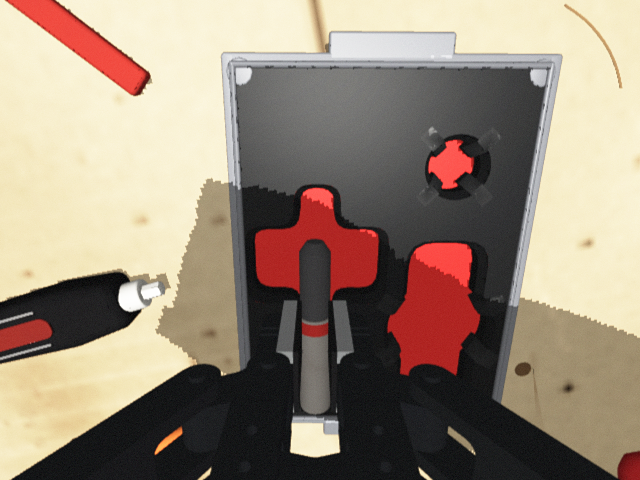

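```bash
python3 - <<'E'
from h import *
import pickle
i,m=pickle.load(open("r2.pkl","rb"));p=np.array([.5451,-.3632,0]);y=np.radians(-101.67)
H,S,V=cv2.split(cv2.cvtColor(m,cv2.COLOR_BGR2HSV));mk=(((H<6)|(H>172))&(S>120)&(V>60)).astype(np.uint8)
sub=mk[310:345,295:335];yx=np.argwhere(sub).mean(0);u=(yx[1]+295,yx[0]+310);print(u)
for z in(.075,.080):
    d=onplane(i,u,z)-p;print(np.cos(y)*d[0]+np.sin(y)*d[1],np.sin(y)*d[0]-np.cos(y)*d[1])
# cutter cutout outline: tip end (row 186) & cross edges on foam top
for u in ((317,186),(255,262),(380,262)): print(onplane(i,u,.022)[:2],onplane(i,u,.008)[:2])
print(rows((.5436,-.3656,.040),258.1))
E
```

```text
(np.float64(314.45245901639345), np.float64(329.7573770491803))
-0.0029612212404709244 0.0005868564845916055
-1.2651731102274693e-06 0.0006051388679562201
[ 0.5346 -0.4057] [ 0.535 -0.403]
[ 0.5733 -0.3739] [ 0.5766 -0.369 ]
[ 0.5111 -0.361 ] [ 0.5099 -0.3552]
[0.0027 0.001  0.0584 0.2273]
```

```bash
python3 -m pendant '0.003 0.001 0.02 0.2 0;0.003 0.001 0.03 0.2 0;0.003 0.001 0.035 0.2 0;0.003 0.001 0.035 0.2 0;0.003 0.001 0.035 0.2 0'|grep -E "pos|force";  python3 -m pendant '0 0 0.006 0 0;0 0 0.012 0 0;0 0 0.017 0 0;0 0 0.022 0 0;0 0 0.022 0 0'; python3 -c "
from h import *
print(rows((.5436,-.3656,.040),258.1))"
```

```text
ee_pos: [0.5435, -0.3654, 0.0632]
wrist_force: [-0.1, -0.2, 0.3]
grasp_force: 41.7
time: 13.13
ee_pos: [0.5427, -0.3661, 0.0398]
tcp_rot: [-180.0, 0.0, -101.9]
wrist_force: [-0.5, -0.4, -1.7]
opening: 0.0101
grasp_force: 41.7
[-0.0006 -0.0008 -0.0002 -0.0172]
```

The cutter went in without resistance. Releasing and lifting.

```bash
python3 -m pendant '0 0 0 0 0.026;0 0 0 0 0.026;0 0 0 0 0.026' ; python3 -m pendant '0 0 -0.03 0 0.026;0 0 -0.07 0 0.026;0 0 -0.1 0 0.03;0 0 -0.12 0 0.05;0 0 -0.12 0 0.05'|grep -E "pos"; python3 snap.py r3;python3 -c "
from h import *
print(rows((.4662,.0209,.16),168))
m=cv2.imread('pics/r3.png');cv2.imwrite('pics/r3c.png',m[60:460,100:620])"
```

```text
time: 13.38
ee_pos: [0.5433, -0.3663, 0.0416]
tcp_rot: [-179.9, 0.0, -101.9]
wrist_force: [1.2, 0.3, 1.0]
opening: 0.0263
grasp_force: 0.0
ee_pos: [0.5444, -0.3672, 0.1675]
[ 0.544  -0.3669  0.1647] [-179.6061   -0.0828 -101.9066] 13.85
[-0.3634  0.1561  0.0047 90.0934]
```

View pics/r3c.png

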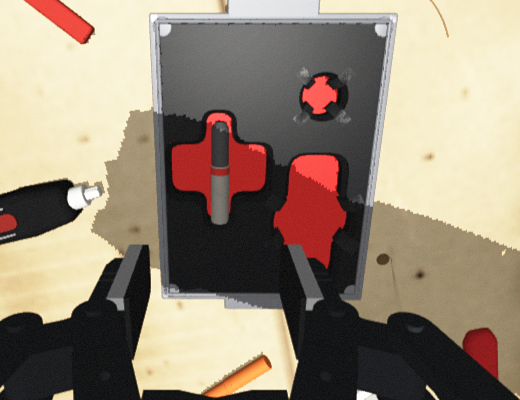

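```bash
python3 - <<'E'
from h import *
import pickle
i,m=pickle.load(open("r3.pkl","rb"))
print(i["extrinsics"][:3,3])
yw=np.radians(-11.9);T=np.array([.5121,-.3589])
def tray(p): d=p[:2]-T;return np.array([np.cos(yw)*d[0]+np.sin(yw)*d[1],-np.sin(yw)*d[0]+np.cos(yw)*d[1]])*1000
for n,u,zs in (("tip",(319,181),(.0145,.021)),("shank end",(319.5,285),(.008,.0145,.022,.028)),("ring",(320,231),(.0145,.021,.03)),("slot end",(319,171),(.008,.022)),("cross L",(272,227),(.008,.022)),("cross R",(367,227),(.008,.022)),("cross armtop",(290,204),(.008,.022)),("cross armbot",(285,252),(.008,.022))):
    print(n,[tray(onplane(i,u,z)).round(1) for z in zs])
c=cv2.resize(m[155:305,255:405],(600,600),interpolation=2);c=cv2.convertScaleAbs(c,alpha=1.8,beta=20);cv2.imwrite("pics/r3z.png",c)
E
```

```text
[ 0.5265 -0.4447  0.2859]
tip [array([ 31.5, -33.4]), array([ 31.5, -34.6])]
shank end [array([30.9, 44.9]), array([30.9, 42. ]), array([31. , 38.6]), array([31. , 35.8])]
ring [array([30.7,  1.3]), array([30.7, -0.7]), array([30.8, -3.4])]
slot end [array([ 31.5, -39.1]), array([ 31.5, -41.2])]
cross L [array([64.6,  0.4]), array([62.9, -3.7])]
cross R [array([-2.4,  0.2]), array([-0.7, -3.9])]
cross armtop [array([ 51.5, -16.2]), array([ 50.5, -19.5])]
cross armbot [array([55.8, 19.1]), array([54.6, 14. ])]
```

View pics/r3z.png

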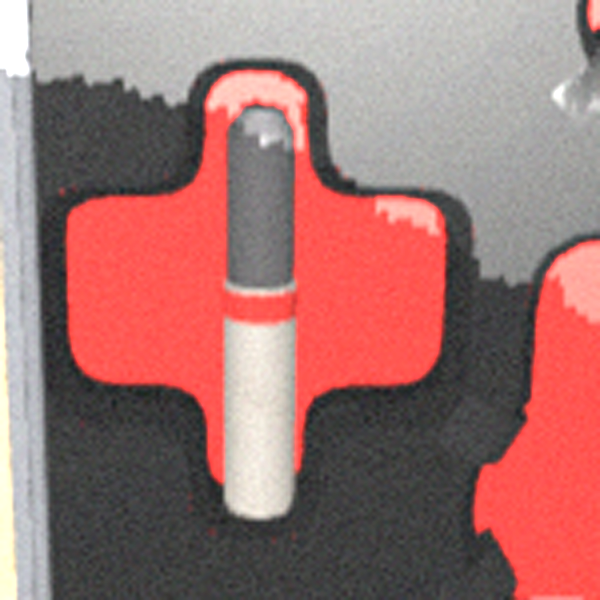

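The picture shows the red cutter lying in the floor of its cross-shaped slot, ring at about (263,304) in the zoom. Tip at -34 mm and shank end at +38 mm fit a 72 mm part seated in the slot. On to the collet.

```bash
python3 -m pendant '-0.038 0.015 0 7 0.05;-0.076 0.03 0 14 0.05;-0.114 0.045 0 21 0.05;-0.152 0.06 0 28 0.05;-0.19 0.075 0 35 0.05' |grep -E "pos|rot"; python3 -c "
from h import *
print(rows((.4662,.0209,.16),168))"
```

```text
ee_pos: [0.5078, -0.1639, 0.1599]
tcp_rot: [180.0, 0.1, -137.1]
[-0.0953  0.1637 -0.0001 54.877 ]
```

```bash
python3 -m pendant '-0.019 0.032 0 7 0.045;-0.038 0.064 0 14 0.045;-0.057 0.097 0 21 0.045;-0.076 0.13 0 28 0.045;-0.095 0.162 0 35 0.045' >/dev/null;  python3 -m pendant '0 0 0 7 0.045;0 0 0 14 0.045;0 0 0 20 0.045;0 0 0 20 0.045;0 0 0 20 0.045'|grep -E "pos|rot";python3 snap.py c1; python3 - <<'E'
from h import *
import pickle
print(rows((.4662,.0209,.16),168))
i,m=pickle.load(open("c1.pkl","rb"));u,_=cv2.projectPoints(np.array([[.4662,.0209,.037]]),cv2.Rodrigues(np.linalg.inv(i["extrinsics"])[:3,:3])[0],np.linalg.inv(i["extrinsics"])[:3,3],i["mtx"],None);print(u)
# bright/grey disc near prediction
x,y=map(int,u.ravel());g=cv2.cvtColor(m,6)[y-50:y+50,x-50:x+50]
print(cv2.HoughCircles(cv2.medianBlur(g,3),3,1,8,param1=120,param2=12,minRadius=3,maxRadius=40))
cv2.imwrite("pics/c1z.png",cv2.resize(m[y-50:y+50,x-50:x+50],(400,400)))
E
```

```text
ee_pos: [0.4682, 0.0121, 0.1604]
tcp_rot: [180.0, 0.0, 170.5]
[0.4683 0.012  0.1605] [179.982    0.053  170.4883] 15.15
[0.0035 0.0084 0.0005 2.4883]
[[[326.9334 236.2819]]]
[[[50.5 49.5 17.4]
  [49.5 40.5 15.2]
  [51.5 32.5 11.8]
  [57.5 44.5 13. ]
  [42.5 45.5 13.2]
  [56.5 56.5  9.4]
  [48.5 57.5 10. ]]]
```

```bash
python3 -m pendant '0.0035 0.0084 0.035 2.5 0.045;0.0035 0.0084 0.07 2.5 0.045;0.0035 0.0084 0.1 2.5 0.045;0.0035 0.0084 0.1145 2.5 0.045;0.0035 0.0084 0.1145 2.5 0.045'|grep -E "pos"; python3 -m pendant '0 0 0 0 0.045;0 0 0 0 0;0 0 0 0 0;0 0 0 0 0;0 0 0 0 0' 40; python3 -m pendant '0 0 0 0 0;0 0 -0.04 0 0;0 0 -0.08 0 0;0 0 -0.08 0 0;0 0 -0.08 0 0'; python3 -c "
from h import *
print(rows((.4682,-.4009,.126),168.1))"
```

```text
ee_pos: [0.4643, 0.0207, 0.0427]
time: 15.98
ee_pos: [0.4678, 0.0209, 0.0484]
tcp_rot: [179.9, 0.3, 167.8]
wrist_force: [-0.2, -0.4, 6.8]
opening: 0.0229
grasp_force: 39.4
time: 16.4
ee_pos: [0.4682, 0.021, 0.1297]
tcp_rot: [179.9, 0.4, 167.8]
wrist_force: [0.5, -0.0, -1.9]
opening: 0.0235
grasp_force: 39.8
[-0.0892 -0.4124  0.0037 -0.3034]
```

```bash
python3 -m pendant '-0.008 -0.04 0 0 0;-0.016 -0.08 0 0 0;-0.025 -0.12 0 0 0;-0.033 -0.16 0 0 0;-0.042 -0.2 0 0 0' >/dev/null; python3 -m pendant '-0.008 -0.04 0 0 0;-0.016 -0.08 0 0 0;-0.025 -0.12 0 0 0;-0.033 -0.16 0 0 0;-0.042 -0.2 0 0 0' >/dev/null;python3 -m pendant '-0.005 -0.012 0 0 0;-0.005 -0.012 0 0 0;-0.005 -0.012 0 0 0;-0.005 -0.012 0 0 0'; python3 snap.py c2; python3 - <<'E'
from h import *
import pickle
o=bot.get_obs();print(rows((.4682,-.4009,.126),168.1))
i,m=pickle.load(open("c2.pkl","rb"));E=np.linalg.inv(i["extrinsics"])
P=lambda p:cv2.projectPoints(np.array([p],float),cv2.Rodrigues(E[:3,:3])[0],E[:3,3],i["mtx"],None)[0].ravel()
t=o["ee_pos"];u=P(t-[0,0,.0114]);v=P((.4682,-.4009,.022));print(u,v)
x,y=map(int,u)
a=m[max(0,y-60):y+60,x-60:x+60];print(a.shape)
H,S,V=cv2.split(cv2.cvtColor(m,cv2.COLOR_BGR2HSV));mk=(((H<6)|(H>172))&(S>130)&(V>60)).astype(np.uint8);mk[:,:]*=1
k,l,s,c=cv2.connectedComponentsWithStats(mk);print([(s[j].tolist(),c[j].round(1).tolist()) for j in range(1,k) if s[j,4]>60])
X,Y=map(int,v);b=m[Y-80:Y+80,X-80:X+80] if Y+80<480 else m[-160:,X-80:X+80]
cv2.imwrite("pics/c2z.png",np.hstack([cv2.resize(a,(400,400)),cv2.resize(b,(400,400))]))
E
```

```text
time: 17.57
ee_pos: [0.4661, -0.3997, 0.1258]
tcp_rot: [179.9, 0.0, 167.8]
wrist_force: [0.5, 1.2, -0.7]
opening: 0.0237
grasp_force: 39.9
[ 0.4663 -0.3994  0.1262] [179.9311   0.0561 167.8355] 17.6167
[-0.0022 -0.001   0.0002 -0.2645]
[313.4952 341.235 ] [311.9375 256.2644]
(120, 120, 3)
[([378, 208, 162, 82, 9203], [458.4, 248.9]), ([291, 233, 42, 36, 863], [311.8, 250.2]), ([366, 304, 60, 51, 1407], [398.7, 320.1]), ([401, 357, 17, 15, 149], [410.1, 363.0])]
```

```bash
python3 - <<'E'
from h import *
import pickle
i,m=pickle.load(open("c2.pkl","rb"));print(i["extrinsics"][:3,3])
for u in((311.8,250.2),(311.5,250.5)):
    for z in(.008,.015,.022): print(z,onplane(i,u,z)[:2])
g=cv2.cvtColor(m,6);x0,y0=250,280
c=cv2.HoughCircles(cv2.medianBlur(g[y0:y0+125,x0:x0+130],3),3,1,6,param1=100,param2=14,minRadius=4,maxRadius=35)
print((c[0][:8]+[x0,y0,0]) if c is not None else None)
# dark hole profile
sub=g[320:365,295:335];mk=(sub<np.percentile(sub,12)).astype(np.uint8);k,l,s,cc=cv2.connectedComponentsWithStats(mk);print([(s[j].tolist(),(cc[j]+[295,320]).round(1)) for j in range(1,k) if s[j,4]>15])
# cutout dark ring (shape of hole): black around the red
hc=cv2.HoughCircles(cv2.medianBlur(g[200:300,260:365],3),3,1,6,param1=80,param2=14,minRadius=14,maxRadius=45);print(hc[0][:6]+[260,200,0] if hc is not None else None)
E
```

```text
[ 0.3869 -0.3819  0.244 ]
0.008 [ 0.4694 -0.4013]
0.015 [ 0.467  -0.4008]
0.022 [ 0.4646 -0.4002]
0.008 [ 0.4696 -0.4016]
0.015 [ 0.4671 -0.401 ]
0.022 [ 0.4647 -0.4004]
[[314.5 331.5  32.2]
 [315.5 340.5  32.1]
 [320.5 334.5  26.7]
 [318.5 326.5  34.4]
 [307.5 336.5  24.5]
 [312.5 324.5  32.2]
 [318.5 314.5  27.5]
 [305.5 316.5  22.1]]
[([16, 8, 7, 10, 20], array([313.8, 331.8])), ([25, 9, 7, 11, 37], array([323.7, 334.6])), ([10, 12, 9, 11, 28], array([308.1, 337.4])), ([0, 38, 40, 7, 111], array([313.8, 362.5]))]
[[312.5 293.5  21.2]
 [311.5 247.5  14.6]
 [308.5 298.5  28.3]
 [307.5 289.5  15.2]
 [298.5 264.5  34.1]
 [291.5 233.5  19.4]]
```

View pics/c2z.png

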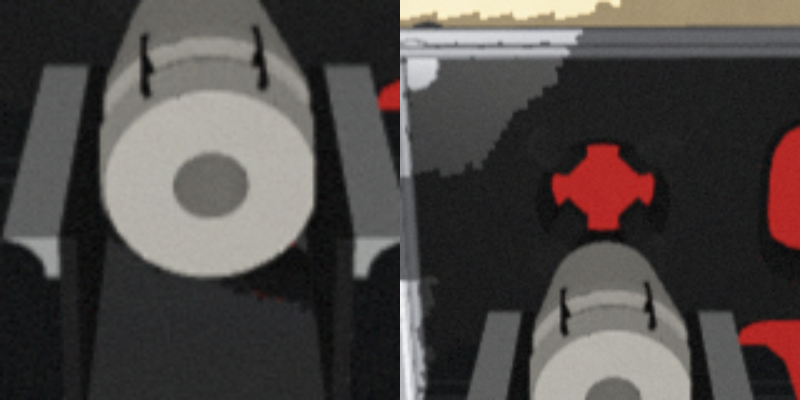

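The collet's hole is at (315.9,336.4), so it sits about 1.5 mm forward of the TCP in the grip. The cutout, with its four ribs, is centred near (312,250.5). I'll triangulate the cutout over all views.

```bash
python3 - <<'E'
from h import *
import pickle
V={}
for n,near in (("w1",(383,196)),("w2",(502,255)),("r2",(452,163)),("r3",(420,156)),("c2",(312,250))):
    i,m=pickle.load(open(n+".pkl","rb"));H,S,W=cv2.split(cv2.cvtColor(m,cv2.COLOR_BGR2HSV));mk=(((H<6)|(H>172))&(S>130)&(W>60)).astype(np.uint8)
    k,l,s,c=cv2.connectedComponentsWithStats(mk);j=min((q for q in range(1,k) if s[q,4]>60),key=lambda q:np.hypot(*(c[q]-near)))
    V[n]=ray(i,c[j]);print(n,c[j].round(1),s[j,4],onplane(i,c[j],.015)[:2],onplane(i,c[j],.010)[:2])
print(tri(V.values()));print(tri([V[n] for n in("w2","c2")]),tri([V[n] for n in("r2","r3","c2")]))
i,m=pickle.load(open("c2.pkl","rb"));print("collet",[onplane(i,(315.9,336.4),z) for z in(.1142,.1148,.116)],bot.get_obs()["ee_pos"])
E
```

```text
w1 [382.6 195.2] 371 [ 0.4689 -0.4005] [ 0.4678 -0.4014]
w2 [501.6 255.4] 251 [ 0.4691 -0.3997] [ 0.4672 -0.4022]
r2 [450.5 163.9] 1387 [ 0.469  -0.4018] [ 0.4675 -0.4008]
r3 [419.5 154.7] 871 [ 0.4688 -0.4016] [ 0.4677 -0.4008]
c2 [311.8 250.2] 863 [ 0.467  -0.4008] [ 0.4688 -0.4012]
(array([ 0.4681, -0.4011,  0.012 ]), np.float64(0.00016906779954699446))
(array([ 0.468 , -0.401 ,  0.0122]), np.float64(3.3704109734040696e-05)) (array([ 0.4681, -0.4011,  0.0118]), np.float64(6.30721392824748e-05))
collet [array([ 0.4649, -0.3982,  0.1142]), array([ 0.4645, -0.3982,  0.1148]), array([ 0.4638, -0.398 ,  0.116 ])] [ 0.4663 -0.3994  0.1262]
```

Five views agree on the cutout at (468.1, -401.1) mm. Lining up and lowering in stages.

```bash
python3 -m pendant '-0.004 -0.002 0.02 0 0;-0.004 -0.002 0.04 0 0;-0.004 -0.002 0.05 0 0;-0.004 -0.002 0.05 0 0;-0.004 -0.002 0.05 0 0'|grep -E "pos|force";python3 -m pendant '0 0 0.004 0 0;0 0 0.008 0 0;0 0 0.012 0 0;0 0 0.013 0 0;0 0 0.013 0 0'|grep -E "pos|force|rot"
```

```text
ee_pos: [0.4699, -0.4025, 0.0767]
wrist_force: [1.4, -0.8, 0.5]
grasp_force: 39.9
ee_pos: [0.47, -0.4032, 0.0635]
tcp_rot: [180.0, 0.1, 167.8]
wrist_force: [0.2, 0.5, 0.3]
grasp_force: 39.9
```

```bash
python3 -m pendant '0 0 0 0 0;0 0 0 0 0'|grep -E "pos|force|rot"; python3 -m pendant '0 0 0.003 0 0;0 0 0.003 0 0;0 0 0.003 0 0'|grep -E "pos|force"
```

```text
ee_pos: [0.47, -0.4033, 0.0637]
tcp_rot: [180.0, 0.1, 167.8]
wrist_force: [0.9, 0.6, 0.2]
grasp_force: 39.9
ee_pos: [0.4699, -0.4029, 0.0602]
wrist_force: [1.5, 2.9, -1.3]
grasp_force: 39.8
```

```bash
python3 -m pendant '0 0.001 0 0 0;0 0.001 0 0 0;0 0.001 0.002 0 0;0 0.001 0.004 0 0;0 0.001 0.004 0 0'|grep -E "pos|force|rot";python3 -m pendant '0 0 0.002 0 0;0 0 0.002 0 0;0 0 0.002 0 0'|grep -E "pos|force|rot"
```

```text
ee_pos: [0.4702, -0.4024, 0.0566]
tcp_rot: [180.0, 0.1, 167.8]
wrist_force: [0.4, 1.9, 0.1]
grasp_force: 40.0
ee_pos: [0.4706, -0.4027, 0.0564]
tcp_rot: [-180.0, 0.2, 167.8]
wrist_force: [-3.0, 3.6, 12.9]
grasp_force: 41.0
```

It bottomed at TCP 0.0564, exactly the expected seating height. One firmer push, then release.

```bash
python3 -m pendant '0 0 0.001 0 0;0 0 0.001 0 0;0 0 0.001 0 0'|grep -E "pos|force";python3 -m pendant '0 0 -0.002 0 0.035;0 0 -0.003 0 0.036;0 0 -0.003 0 0.036;0 0 -0.003 0 0.036'|grep -E "pos|force|open"; python3 -m pendant '0 0 -0.04 0 0.036;0 0 -0.08 0 0.06;0 0 -0.11 0 0.06;0 0 -0.11 0 0.06;0 0 -0.11 0 0.06'|grep -E "pos|force|rot"; python3 snap.py c3; python3 - <<'E'
from h import *
import pickle
print(rows((.458,-.1503,.16),168.1))
i,m=pickle.load(open("c3.pkl","rb"));E=np.linalg.inv(i["extrinsics"])
u=cv2.projectPoints(np.array([[.4681,-.4011,.045]]),cv2.Rodrigues(E[:3,:3])[0],E[:3,3],i["mtx"],None)[0].ravel();print(u)
x,y=map(int,u);g=cv2.cvtColor(m,6)[y-45:y+45,x-45:x+45];c=cv2.HoughCircles(cv2.medianBlur(g,3),3,1,6,param1=120,param2=14,minRadius=3,maxRadius=30);print(c[0][:4]+[x-45,y-45,0])
mk=(g>110).astype(np.uint8);k,l,s,cc=cv2.connectedComponentsWithStats(mk);print([(s[j].tolist(),(cc[j]+[x-45,y-45]).round(1)) for j in range(1,k) if s[j,4]>60])
E
```

```text
ee_pos: [0.4708, -0.4027, 0.0563]
wrist_force: [-3.6, 5.7, 18.2]
grasp_force: 41.5
ee_pos: [0.4701, -0.4025, 0.0563]
wrist_force: [-0.4, -0.9, -0.8]
opening: 0.0362
grasp_force: 0.0
ee_pos: [0.4707, -0.4031, 0.1685]
tcp_rot: [-179.9, 0.3, 167.8]
wrist_force: [0.1, -0.1, -0.8]
grasp_force: 0.0
[ 0.4701 -0.4026  0.1666] [179.9911   0.1267 167.7768] 20.5833
[ 0.0653  0.244   0.0066 -0.3232]
[316.1279 236.2082]
[[318.5 232.5  22.1]
 [319.5 224.5  18.8]
 [320.5 238.5  22.4]
 [312.5 232.5  16.9]]
[([26, 22, 40, 42, 1216], array([316.4, 233.4]))]
```

```bash
python3 -m pendant '0.01 0.039 0 0 0.066;0.02 0.078 0 0 0.066;0.03 0.117 0 0 0.066;0.04 0.156 0 0 0.066;0.05 0.195 0 0 0.066' >/dev/null; python3 -m pendant '0.008 0.03 0 0 0.066;0.015 0.049 0.005 0 0.066;0.015 0.049 0.005 -0.3 0.066;0.015 0.049 0.005 -0.3 0.066'|grep -E "pos|open"; python3 snap.py n1; python3 - <<'E'
from h import *
import pickle
print(rows((.458,-.1503,.026),168.1))
i,m=pickle.load(open("n1.pkl","rb"));E=np.linalg.inv(i["extrinsics"])
u=cv2.projectPoints(np.array([[.458,-.1503,.028]]),cv2.Rodrigues(E[:3,:3])[0],E[:3,3],i["mtx"],None)[0].ravel();print(u)
x,y=map(int,u);g=cv2.cvtColor(m,6)[y-70:y+70,x-70:x+70];c=cv2.HoughCircles(cv2.medianBlur(g,3),3,1,10,param1=100,param2=16,minRadius=12,maxRadius=60);print(c[0][:5]+[x-70,y-70,0])
E
```

```text
ee_pos: [0.4575, -0.1492, 0.16]
opening: 0.0656
[ 0.4578 -0.15    0.1604] [179.9755   0.0056 168.1337] 21.3833
[-0.0003 -0.0002  0.1344  0.0337]
[311.9126 238.6289]
[[311.5 229.5  38.3]
 [310.5 239.5  31. ]
 [302.5 246.5  43.6]
 [322.5 234.5  27.5]
 [298.5 232.5  34.9]]
```

```bash
python3 -m pendant '0 0 0.035 0 0.066;0 0 0.07 0 0.066;0 0 0.105 0 0.066;0 0 0.13 0 0.066;0 0 0.134 0 0.066'|grep -E "pos|force"; python3 -m pendant '0 0 0 0 0.066;0 0 0 0 0;0 0 0 0 0;0 0 0 0 0;0 0 0 0 0' 80;  python3 -m pendant '0 0 0 0 0;0 0 0 0 0;0 0 0 0 0' ; python3 -m pendant '0 0 -0.03 0 0;0 0 -0.06 0 0;0 0 -0.09 0 0;0 0 -0.09 0 0;0 0 -0.09 0 0'; python3 -c "
from h import *
print(rows((.4866,-.3147,.116),168.1))"
```

```text
ee_pos: [0.4554, -0.1503, 0.0223]
wrist_force: [-1.4, -0.1, -0.0]
grasp_force: 0.0
time: 22.22
ee_pos: [0.4596, -0.1509, 0.03]
tcp_rot: [-180.0, 0.3, 168.1]
wrist_force: [-2.0, -1.4, 7.1]
opening: 0.0469
grasp_force: 83.0
time: 22.47
ee_pos: [0.4596, -0.1509, 0.03]
tcp_rot: [-180.0, 0.3, 168.1]
wrist_force: [-2.7, -1.8, 6.9]
opening: 0.0472
grasp_force: 83.0
time: 22.88
ee_pos: [0.4595, -0.1506, 0.1201]
tcp_rot: [180.0, 0.4, 168.1]
wrist_force: [0.1, -0.2, -4.3]
opening: 0.0472
grasp_force: 84.2
[-0.0604 -0.155   0.0041 -0.0188]
```

```bash
python3 -m pendant '-0.015 -0.038 0 0 0;-0.03 -0.076 0 0 0;-0.045 -0.114 0 0 0;-0.06 -0.154 0 0 0;-0.06 -0.155 0 0 0'>/dev/null; python3 -m pendant '0 0 0 0 0;0 0 0 0 0;0 0 0 0 0'|grep -E "pos|rot"; python3 snap.py n2; python3 - <<'E'
from h import *
import pickle
o=bot.get_obs();t=o["ee_pos"];print(rows((.4866,-.3147,.09),168.1))
i,m=pickle.load(open("n2.pkl","rb"));E=np.linalg.inv(i["extrinsics"])
P=lambda p:cv2.projectPoints(np.array([p],float),cv2.Rodrigues(E[:3,:3])[0],E[:3,3],i["mtx"],None)[0].ravel()
zt=t[2]-.030+.028;u=P([t[0],t[1],zt]);print(u,zt,"range",i["extrinsics"][2,3]-zt)
x,y=map(int,u);g=cv2.cvtColor(m,6)[y-80:y+80,x-80:x+80];print(g.shape)
c=cv2.HoughCircles(cv2.medianBlur(g,3),3,1,5,param1=100,param2=16,minRadius=15,maxRadius=75);print(c[0][:8]+[x-80,y-80,0])
mk=(g>150).astype(np.uint8);k,l,s,cc=cv2.connectedComponentsWithStats(mk);print([(s[j].tolist(),(cc[j]+[x-80,y-80]).round(1)) for j in range(1,k) if s[j,4]>150])
# nut cutout from earlier views: red blob centroids
for n,near in (("w1",(295,176)),("w2",(421,238))):
    ii,mm=pickle.load(open(n+".pkl","rb"));H,S,W=cv2.split(cv2.cvtColor(mm,cv2.COLOR_BGR2HSV));mk=(((H<6)|(H>172))&(S>130)&(W>60)).astype(np.uint8)
    k,l,s,c=cv2.connectedComponentsWithStats(mk);j=min((q for q in range(1,k) if s[q,4]>60),key=lambda q:np.hypot(*(c[q]-near)));print(n,c[j],s[j],onplane(ii,c[j],.012)[:2],onplane(ii,c[j],.009)[:2])
cv2.imwrite("pics/n2z.png",cv2.resize(m[160:470,200:440],(465,600)))
E
```

```text
ee_pos: [0.4846, -0.3131, 0.117]
tcp_rot: [179.9, 0.0, 168.1]
[ 0.4848 -0.313   0.1174] [179.9452   0.0703 168.1477] 23.6
[-0.0022 -0.0013  0.0274  0.0477]
[312.9869 356.4776] 0.11538537236640584 range 0.11977902700173046
(160, 160)
[[314.5 333.5  65.2]
 [314.5 349.5  71.1]
 [311.5 353.5  58.9]
 [313.5 360.5  65.5]
 [317.5 342.5  63.3]
 [323.5 350.5  46.7]
 [312.5 338.5  61.2]
 [320.5 338.5  58.9]]
[([17, 0, 132, 124, 6913], array([314.2, 335. ])), ([4, 139, 156, 21, 3232], array([314.2, 425. ]))]
w1 [296.6036 176.6655] [ 248  150   99   54 3812] [ 0.487  -0.3148] [ 0.4865 -0.3147]
w2 [420.9219 238.5806] [ 374  215   94   49 3240] [ 0.4869 -0.3145] [ 0.4859 -0.3153]
```

```bash
python3 - <<'E'
from h import *
import pickle
i,m=pickle.load(open("n2.pkl","rb"));g=cv2.medianBlur(cv2.cvtColor(m,6),5)[270:440,230:400]
print(g[::12,84].tolist(), g[70,::10].tolist())
for th in range(100,250,12):
    cs,h=cv2.findContours((g>th).astype(np.uint8),cv2.RETR_CCOMP,cv2.CHAIN_APPROX_NONE)
    for c,hh in zip(cs,h[0]):
        if len(c)>80:
            (x,y),(a,b),an=cv2.fitEllipse(c);print(th,"hole" if hh[3]>=0 else "outer",round(x+230,1),round(y+270,1),round(a,1),round(b,1))
E
```

```text
[141, 141, 145, 196, 144, 147, 144, 143, 143, 145, 194, 43, 138, 238, 233] [95, 17, 138, 196, 197, 144, 146, 144, 144, 144, 144, 145, 145, 196, 181, 77, 18]
100 outer 316.6 426.5 27.2 223.8
100 outer 311.6 333.3 131.9 147.2
112 outer 315.5 426.6 27.0 220.9
112 outer 311.6 333.2 132.0 146.2
124 outer 315.1 426.6 26.9 220.1
124 outer 314.1 333.4 130.0 133.9
136 outer 315.1 426.7 26.7 217.4
136 outer 314.2 333.6 128.7 133.6
148 outer 314.6 427.0 26.0 219.2
148 outer 314.1 346.6 102.9 121.9
148 hole 314.1 350.4 69.2 79.9
148 outer 314.3 330.4 113.0 131.5
160 outer 315.6 427.1 25.9 218.1
160 outer 314.1 346.8 102.3 121.1
160 hole 314.2 350.6 70.3 80.8
160 outer 314.4 329.6 110.9 131.1
172 outer 313.5 428.0 23.8 223.9
172 outer 314.0 346.9 101.8 118.5
172 hole 314.2 350.6 71.2 81.3
172 outer 314.5 334.0 115.3 131.5
184 outer 310.3 429.2 21.2 229.5
184 outer 314.2 349.1 97.3 111.9
184 hole 314.2 350.7 72.1 82.0
196 outer 313.7 429.5 20.4 236.9
196 outer 283.0 322.6 19.5 57.8
196 outer 340.5 318.5 18.7 62.0
208 outer 313.8 429.5 20.4 237.0
220 outer 310.9 429.6 20.2 235.7
232 outer 306.8 429.9 20.0 203.5Traceback (most recent call last):
  File "<stdin>", line 7, in <module>
TypeError: 'NoneType' object is not subscriptable
```

```bash
python3 -m pendant '-0.004 -0.001 0.025 0 0;-0.004 -0.001 0.05 0 0;-0.004 -0.001 0.06 0 0;-0.004 -0.001 0.06 0 0;-0.004 -0.001 0.06 0 0'|grep -E "pos|force"; python3 -m pendant '0 0 0.004 0 0;0 0 0.008 0 0;0 0 0.012 0 0;0 0 0.012 0 0;0 0 0.012 0 0'|grep -E "pos|force|rot"
```

```text
ee_pos: [0.4886, -0.3152, 0.0581]
wrist_force: [-0.0, -0.3, -2.1]
grasp_force: 84.4
ee_pos: [0.4886, -0.316, 0.0458]
tcp_rot: [180.0, 0.1, 168.1]
wrist_force: [-1.0, -0.2, -1.9]
grasp_force: 84.4
```

```bash
python3 -m pendant '0 0.0005 0.002 0 0;0 0.0005 0.004 0 0;0 0.0005 0.005 0 0;0 0.0005 0.005 0 0'|grep -E "pos|force"; python3 -m pendant '0 0 0.001 0 0;0 0 0.002 0 0;0 0 0.003 0 0;0 0 0.003 0 0;0 0 0.003 0 0'|grep -E "pos|force|rot"
```

```text
ee_pos: [0.4886, -0.3156, 0.0404]
wrist_force: [-2.8, -1.3, -1.0]
grasp_force: 84.6
ee_pos: [0.4889, -0.3156, 0.038]
tcp_rot: [180.0, 0.1, 168.1]
wrist_force: [-4.6, 0.5, 5.3]
grasp_force: 85.1
```

```bash
python3 -m pendant '0 0 0.001 0 0;0 0 0.002 0 0;0 0 0.002 0 0;0 0 0.002 0 0'|grep -E "pos|force"
```

```text
ee_pos: [0.4889, -0.3156, 0.0379]
wrist_force: [-10.0, 4.3, 19.5]
grasp_force: 86.8
```

The nut is on the floor: TCP stayed at 0.038 as the push rose to 19 N. Releasing, then on to the blue cutter.

```bash
python3 -m pendant '0 0 -0.003 0 0.062;0 0 -0.003 0 0.062;0 0 -0.003 0 0.062;0 0 -0.003 0 0.062'|grep -E "pos|force|open"; python3 -m pendant '0 0 -0.03 0 0.062;0 0 -0.07 0 0.062;0 0 -0.11 0 0.06;0 0 -0.12 0 0.05;0 0 -0.12 0 0.03' 40|grep -E "pos"; python3 snap.py n3; python3 - <<'E'
from h import *
import pickle
print(rows((.668,.0161,.14),180))
i,m=pickle.load(open("n3.pkl","rb"));E=np.linalg.inv(i["extrinsics"])
u=cv2.projectPoints(np.array([[.4869,-.3147,.036]]),cv2.Rodrigues(E[:3,:3])[0],E[:3,3],i["mtx"],None)[0].ravel();print(u)
x,y=map(int,u);g=cv2.medianBlur(cv2.cvtColor(m,6),3)[y-60:y+60,x-60:x+60]
for th in(130,150,170,190,210):
    cs,h=cv2.findContours((g>th).astype(np.uint8),cv2.RETR_CCOMP,cv2.CHAIN_APPROX_NONE)
    for c,hh in zip(cs,h[0] if h is not None else []):
        if len(c)>50:
            e=cv2.fitEllipse(c);print(th,hh[3]>=0,np.round([e[0][0]+x-60,e[0][1]+y-60,*e[1]],1))
E
```

```text
ee_pos: [0.4891, -0.3154, 0.0383]
wrist_force: [-0.5, 0.7, 0.3]
opening: 0.0623
grasp_force: 0.0
ee_pos: [0.4902, -0.3164, 0.1627]
[ 0.4895 -0.316   0.1602] [-179.9728    0.2797  168.0851] 26.3167
[ -0.1061   0.3618   0.0202 -11.9149]
[315.4844 233.0716]
130 False [309.8 224.7  69.8  96.9]
130 False [290.8 173.    7.3  28. ]
150 False [315.1 226.4  72.4  76.2]
150 True [314.2 232.7  33.9  41.5]
150 True [315.1 229.3  67.1  69.1]
170 False [315.2 231.7  61.2  63.7]
170 True [315.  232.5  42.   44.4]
170 False [333.3 205.7  15.6  37.4]
170 False [256.2 156.3  78.5 111.7]
190 False [315.  232.   57.2  60. ]
190 True [315.  232.5  43.6  45.2]
```

```bash
python3 -m pendant '-0.011 0.038 0.004 -3 0.03;-0.022 0.076 0.008 -6 0.03;-0.033 0.114 0.012 -9 0.03;-0.044 0.152 0.016 -12 0.03;-0.055 0.19 0.02 -12 0.03' |grep -E "pos";python3 -c "
from h import *
print(rows((.668,.0161,.14),180))"
```

```text
ee_pos: [0.5817, -0.1391, 0.1366]
[-0.087   0.1548 -0.0034  0.2492]
```

```bash
python3 -m pendant '-0.02 0.035 0 0 0.03;-0.04 0.07 0 0 0.03;-0.06 0.105 0 0 0.03;-0.08 0.14 0 0 0.03;-0.085 0.155 0 0 0.03' >/dev/null; python3 -m pendant '0 0 0 0 0.03;0 0 0 0 0.03;0 0 0 0 0.03' |grep -E "pos|rot"; python3 snap.py b1; python3 - <<'E'
from h import *
import pickle
i,m=pickle.load(open("b1.pkl","rb"));E=np.linalg.inv(i["extrinsics"])
P=lambda p:cv2.projectPoints(np.array([p],float),cv2.Rodrigues(E[:3,:3])[0],E[:3,3],i["mtx"],None)[0].ravel()
print(P((.668,.0161,.012)),P((.634,.0161,.012)),P((.702,.0161,.012)))
H,S,V=cv2.split(cv2.cvtColor(m,cv2.COLOR_BGR2HSV));mk=((H>100)&(H<128)&(S>110)&(V>40)).astype(np.uint8)
k,l,s,c=cv2.connectedComponentsWithStats(mk);print([(s[j].tolist(),c[j].round(1)) for j in range(1,k) if s[j,4]>25])
nb=((S<45)&(V<215)|(V<45)).astype(np.uint8);nb=cv2.morphologyEx(nb,cv2.MORPH_OPEN,np.ones((3,3)));nb[300:]=0
k,l,s,c=cv2.connectedComponentsWithStats(nb)
for j in range(1,k):
    if s[j,4]>250 and 250<c[j][0]<380:
        f=cv2.fitLine(np.argwhere(l==j)[:,::-1].astype(np.float32),2,0,.01,.01).ravel();print(s[j].tolist(),c[j].round(1),"line deg",np.degrees(np.arctan2(f[1],f[0])))
E
```

```text
ee_pos: [0.6658, 0.0134, 0.1378]
tcp_rot: [-180.0, -0.0, -179.9]
[0.6659 0.013  0.1383] [-179.9929    0.0391 -179.9843] 27.45
[317.8326 243.6216] [318.0052 190.1268] [317.6737 292.8615]
[([309, 238, 19, 9, 132], array([318.2, 242.3]))]
[309, 188, 18, 51, 864] [317.6 213.6] line deg 89.41049
[309, 246, 19, 52, 934] [318.2 271.2] line deg 89.23929
```

```bash
python3 -m pendant '-0.0015 0.003 0.04 0 0.03;-0.0015 0.003 0.08 0 0.03;-0.0015 0.003 0.1 0 0.03;-0.0015 0.003 0.109 0 0.03;-0.0015 0.003 0.109 0 0.03'|grep -E "pos|force"; python3 -m pendant '0 0 0 0 0.03;0 0 0 0 0;0 0 0 0 0;0 0 0 0 0;0 0 0 0 0' 40;  python3 -m pendant '0 0 -0.04 0 0;0 0 -0.07 0 0;0 0 -0.07 0 0;0 0 -0.07 0 0' ; python3 -c "
from h import *
print(rows((.5180,.2716,.1),98.8))"
```

```text
ee_pos: [0.6666, 0.0159, 0.0278]
wrist_force: [0.2, -0.9, 0.1]
grasp_force: 0.0
time: 28.28
ee_pos: [0.6695, 0.0169, 0.0327]
tcp_rot: [-180.0, 0.3, -179.9]
wrist_force: [-0.6, -2.0, 6.1]
opening: 0.0102
grasp_force: 40.1
time: 28.62
ee_pos: [0.6696, 0.0173, 0.1035]
tcp_rot: [180.0, 0.4, -179.9]
wrist_force: [-0.3, 0.1, -1.3]
opening: 0.0097
grasp_force: 39.2
[ 0.1513  0.2546  0.0035 81.2872]
```

```bash
python3 -m pendant '0.02 0.035 0 7 0;0.04 0.07 0 14 0;0.06 0.105 0 21 0;0.08 0.14 0 28 0;0.1 0.17 0 35 0' >/dev/null; python3 -m pendant '0 0 0 7 0;0 0 0 14 0;0 0 0 21 0;0 0 0 28 0;0 0 0 35 0' >/dev/null; python3 -m pendant '0 0 0 6 0;0 0 0 11.2 0;0 0 0 11.2 0;0 0 0 11.2 0'|grep -E "pos|rot"; python3 -c "
from h import *
print(rows((.5180,.2716,.1),98.8))"
```

```text
ee_pos: [0.5675, 0.187, 0.0991]
tcp_rot: [180.0, 0.0, 99.0]
[ 0.0914 -0.0356 -0.0009  0.2494]
```

```bash
python3 -m pendant '0.035 -0.014 0 0 0;0.07 -0.028 0 0.2 0;0.0914 -0.0356 0 0.2 0;0.0914 -0.0356 0 0.2 0;0.0914 -0.0356 0 0.2 0' >/dev/null; python3 -m pendant '0 0 0 0 0;0 0 0 0 0'|grep -E "pos|rot"; python3 snap.py b2; python3 - <<'E'
from h import *
import pickle
i,m=pickle.load(open("b2.pkl","rb"));E=np.linalg.inv(i["extrinsics"]);o=bot.get_obs();t=o["ee_pos"]
P=lambda p:cv2.projectPoints(np.array([p],float),cv2.Rodrigues(E[:3,:3])[0],E[:3,3],i["mtx"],None)[0].ravel()
print("ring exp",P(t-[0,0,.0327-.012]),"cutout exp",P((.518,.2716,.008)))
H,S,V=cv2.split(cv2.cvtColor(m,cv2.COLOR_BGR2HSV));mk=((H>100)&(H<128)&(S>130)&(V>40)).astype(np.uint8)
k,l,s,c=cv2.connectedComponentsWithStats(mk);print([(s[j].tolist(),c[j].round(1)) for j in range(1,k) if s[j,4]>25])
print(rows((.5180,.2716,.06),98.8))
for n in("w3","w4"):
    ii,mm=pickle.load(open(n+".pkl","rb"));print(ii["extrinsics"][:3,3])
y=np.radians(o["tcp_rot"][2])
cv2.imwrite("pics/b2z.png",m[150:420,180:460])
E
```

```text
ee_pos: [0.5189, 0.2712, 0.0996]
tcp_rot: [179.9, 0.0, 98.7]
[0.519  0.2711 0.0997] [179.9004   0.0157  98.6663] 30.4167
ring exp [315.0428 328.2418] cutout exp [313.0871 259.8059]
[([250, 190, 123, 111, 6840], array([309.8, 249.4])), ([152, 286, 105, 100, 3581], array([200. , 345.7])), ([302, 315, 27, 14, 279], array([314.6, 321.9]))]
[ 0.0007 -0.0009  0.0397 -0.1337]
[ 0.6206 -0.0029  0.4185]
[0.626  0.0422 0.4183]
```

```bash
python3 -m pendant '-0.001 -0.0015 0.02 0 0;-0.001 -0.0015 0.04 0 0;-0.001 -0.0015 0.04 0 0;-0.001 -0.0015 0.04 0 0'|grep -E "pos|force"; python3 -m pendant '0 0 0.006 0 0;0 0 0.012 0 0;0 0 0.0175 0 0;0 0 0.0175 0 0;0 0 0.0175 0 0'|grep -E "pos|force|rot"
```

```text
ee_pos: [0.517, 0.2697, 0.0591]
wrist_force: [-0.2, 0.7, 0.2]
grasp_force: 39.3
ee_pos: [0.5172, 0.2706, 0.0421]
tcp_rot: [179.9, 0.0, 98.7]
wrist_force: [-0.2, -0.1, -0.2]
grasp_force: 39.3
```

```bash
python3 -m pendant '0 0 0.001 0 0;0 0 0.001 0 0;0 0 0.001 0 0.026;0 0 0.001 0 0.026;0 0 0.001 0 0.026'|grep -E "pos|force|open"; python3 -m pendant '0 0 -0.03 0 0.026;0 0 -0.07 0 0.026;0 0 -0.11 0 0.026;0 0 -0.13 0 0.026;0 0 -0.13 0 0.026'|grep -E "pos"; python3 snap.py b3; python3 - <<'E'
from h import *
import pickle
i,m=pickle.load(open("b3.pkl","rb"))
yw=np.radians(8.8);T=np.array([.4911,.2288])
def tray(p): d=p[:2]-T;return (np.array([np.cos(yw)*d[0]+np.sin(yw)*d[1],-np.sin(yw)*d[0]+np.cos(yw)*d[1]])*1000).round(1)
H,S,V=cv2.split(cv2.cvtColor(m,cv2.COLOR_BGR2HSV));mk=((H>100)&(H<128)&(S>130)&(V>40)).astype(np.uint8)
k,l,s,c=cv2.connectedComponentsWithStats(mk)
for j in range(1,k):
    if s[j,4]>25: print(s[j].tolist(),c[j].round(1),[tray(onplane(i,c[j],z)) for z in(.008,.020)])
# cutter extents in columns near the ring: grey/dark cutter pixels; profile along the centre column
x0=s[1][0]+s[1][2]//2; print("profile col",x0,[(r,*m[r,x0].tolist()) for r in range(150,330,6)])
print(rows((.555,-.06,.2),180))
E
```

```text
ee_pos: [0.5175, 0.2707, 0.0416]
wrist_force: [0.3, -0.1, 1.0]
opening: 0.026
grasp_force: 0.0
ee_pos: [0.5188, 0.2715, 0.1775]
[0.5182 0.2712 0.1745] [179.6054  -0.0896  98.684 ] 32.05
[630, 2, 10, 23, 117] [634.1  14.6] [array([237. , 172.8]), array([228.5, 170.6])]
[264, 168, 93, 101, 4090] [309.4 218.8] [array([31.7, 40.9]), array([31.8, 44.1])]
[188, 241, 86, 115, 3625] [225.2 300.4] [array([-33.8, -24.1]), array([-31. , -18.1])]
profile col 635 [(150, 198, 234, 244), (156, 192, 231, 243), (162, 191, 232, 242), (168, 184, 227, 240), (174, 135, 183, 212), (180, 166, 213, 233), (186, 194, 234, 244), (192, 193, 232, 242), (198, 192, 231, 242), (204, 191, 232, 243), (210, 188, 229, 241), (216, 184, 228, 240), (222, 187, 229, 240), (228, 192, 232, 242), (234, 195, 233, 242), (240, 188, 229, 241), (246, 194, 232, 244), (252, 192, 231, 242), (258, 189, 230, 242), (264, 121, 157, 175), (270, 101, 129, 144), (276, 108, 138, 154), (282, 83, 101, 111), (288, 54, 56, 61), (294, 161, 173, 182), (300, 181, 192, 201), (306, 176, 189, 197), (312, 175, 189, 199), (318, 180, 190, 199), (324, 177, 189, 198)]
[ -0.333   -0.0137  -0.0255 -81.316 ]
```

```bash
python3 -m pendant '-0.041 -0.002 0 2 0.026;-0.082 -0.004 0 4 0.026;-0.123 -0.006 0 6 0.026;-0.164 -0.008 0 8 0.026;-0.2 -0.01 0 8.7 0.026' >/dev/null;python3 -m pendant '-0.04 0 0 0 0.026;-0.08 0 0 0 0.026;-0.12 0 0 0 0.026;-0.13 0 0 0 0.026;-0.13 0 0 0 0.026'>/dev/null; python3 -m pendant '0 0 0 0 0.026;0 0 0 0 0.026'|grep -E "pos|rot"; python3 snap.py k1; python3 - <<'E'
from h import *
import pickle
i,m=pickle.load(open("k1.pkl","rb"))
V=m.max(2);mk=(V<60).astype(np.uint8);mk=cv2.morphologyEx(mk,cv2.MORPH_CLOSE,np.ones((3,3)));mk[310:]=0
k,l,s,c=cv2.connectedComponentsWithStats(mk)
for j in range(1,k):
    if s[j,4]>200: print(s[j].tolist(),c[j].round(1),onplane(i,c[j],.009)[:2])
cv2.imwrite("pics/k1m.png",mk*255)
E
```

```text
ee_pos: [0.5372, -0.0577, 0.1707]
tcp_rot: [179.9, -0.0, 90.0]
[ 0.5373 -0.0574  0.1708] [179.9359  -0.0279  90.0538] 33.1
[0, 65, 87, 169, 7386] [ 51.2 140. ] [0.3622 0.0012]
[322, 149, 46, 135, 1656] [334.4 225.3] [ 0.5511 -0.0578]
```

```bash
python3 - <<'E'
from h import *
import pickle
i,m=pickle.load(open("k1.pkl","rb"))
mk=(m.max(2)<60).astype(np.uint8);mk=cv2.morphologyEx(mk,cv2.MORPH_CLOSE,np.ones((3,3)));mk[310:]=0
k,l,s,c=cv2.connectedComponentsWithStats(mk);j=[q for q in range(1,k) if abs(c[q][0]-334)<5 and s[q,4]>1000][0]
p=np.argwhere(l==j)[:,::-1];W=np.array([onplane(i,u,.007)[:2] for u in p])*1000
arm=W[W[:,1]>W[:,1].min()+20];f=cv2.fitLine(arm.astype(np.float32),2,0,.01,.01).ravel();a=np.degrees(np.arctan2(f[1],f[0]))%180
th=np.radians(a-90);R=np.array([[np.cos(th),np.sin(th)],[-np.sin(th),np.cos(th)]])
L=W@R.T;print("arm dir",a,"extent",L.min(0),L.max(0),L.max(0)-L.min(0))
A=arm@R.T;print("arm width",np.percentile(A[:,0],[2,50,98]))
cen=R.T@np.array([(np.median(A[:,0])+14),(L[:,1].min()+L[:,1].max())/2]);print("origin(arm+14)",cen,"outline mid",R.T@((L.min(0)+L.max(0))/2))
yaw=a-90;g=cen+R.T@np.array([-14,-5]);print("grip",g,rows((g[0]/1000,g[1]/1000,.1),a))
T=np.array([491.1,228.8]);b=np.radians(8.8);B=np.array([[np.cos(b),-np.sin(b)],[np.sin(b),np.cos(b)]]);print("place grip",T+B@np.array([-28,-31]))
# height check from two views (key centroid, k1 and w2/top)
t=bot.camera("top");ti=bot.camera_info("top");q=(t[225:250,292:350].max(2)<70).astype(np.uint8);kk,ll,ss,cc=cv2.connectedComponentsWithStats(q);jj=1+np.argmax(ss[1:,4]);u=cc[jj]+[292,225];print(u,ss[jj],tri([ray(i,c[j]),ray(ti,u)]))
E
```

```text
arm dir 86.18844 extent [546.5115 -65.7191] [581.7234  31.8809] [35.2119 97.5999]
arm width [546.6675 550.1451 553.6231]
origin(arm+14) [561.7726 -54.3834] outline mid [561.745  -54.3815]
grip [547.4712 -58.4416] [-0.001   0.0102  0.0708  3.8654]
place grip [468.1722 193.8813]Traceback (most recent call last):
  File "<stdin>", line 15, in <module>
    return _wrapfunc(a, 'argmax', axis=axis, out=out, **kwds)
    return bound(*args, **kwds)
ValueError: attempt to get argmax of an empty sequence
```

```bash
python3 -m pendant '-0.001 0.01 0.02 3.9 0.026;-0.001 0.01 0.05 3.9 0.026;-0.001 0.01 0.07 3.9 0.026;-0.001 0.01 0.07 3.9 0.026;-0.001 0.01 0.07 3.9 0.026'|grep -E "pos|rot"; python3 snap.py k2; python3 - <<'E'
from h import *
import pickle
E=[]
for n in("k1","k2"):
    i,m=pickle.load(open(n+".pkl","rb"));mk=(m.max(2)<60).astype(np.uint8);mk=cv2.morphologyEx(mk,cv2.MORPH_CLOSE,np.ones((3,3)));mk[310:]=0
    k,l,s,c=cv2.connectedComponentsWithStats(mk);j=[q for q in range(1,k) if abs(c[q][0]-325)<30 and s[q,4]>900]
    print(n,[(s[q].tolist(),c[q].round(1)) for q in j]);p=np.argwhere(l==j[0])[:,::-1]
    top=p[p[:,1]<p[:,1].min()+8].mean(0);r=p[p[:,0]>p[:,0].max()-5].mean(0);E.append((i,top,r))
for q in(1,2): print(tri([ray(e[0],e[q]) for e in E]))
print(rows((.5475,-.0584,.029),86.2))
E
```

```text
ee_pos: [0.5469, -0.0586, 0.1008]
tcp_rot: [-180.0, -0.0, 86.2]
[ 0.5477 -0.0588  0.1022] [179.8741  -0.0176  86.1529] 33.6167
k1 [([322, 149, 46, 135, 1656], array([334.4, 225.3]))]
k2 [([310, 160, 14, 150, 1965], array([316.5, 231.9]))]
(array([ 0.5512, -0.0082, -0.0047]), np.float64(0.00043576367833100474))
(array([0.544 , 0.0364, 0.2949]), np.float64(0.012437232641808281))
[ 0.0004 -0.0002  0.0732 -0.0471]
```

```bash
python3 -m pendant '0 0 0.03 0 0.026;0 0 0.06 0 0.026;0 0 0.07 0 0.026;0 0 0.072 0 0.026;0 0 0.072 0 0.026'|grep -E "pos|force"; python3 -m pendant '0 0 0 0 0.026;0 0 0 0 0;0 0 0 0 0;0 0 0 0 0;0 0 0 0 0' 40;  python3 -m pendant '0 0 -0.04 0 0;0 0 -0.07 0 0;0 0 -0.07 0 0;0 0 -0.07 0 0' ; python3 -c "
from h import *
print(rows((.4682,.1939,.1),98.8))"
```

```text
ee_pos: [0.548, -0.0595, 0.0305]
wrist_force: [-0.0, -0.2, 0.6]
grasp_force: 0.0
time: 34.45
ee_pos: [0.5487, -0.0597, 0.0311]
tcp_rot: [179.7, -0.0, 86.1]
wrist_force: [-0.3, 1.0, 6.4]
opening: 0.0047
grasp_force: 39.3
time: 34.78
ee_pos: [0.5488, -0.0598, 0.1019]
tcp_rot: [179.6, -0.0, 86.1]
wrist_force: [0.8, 0.5, -1.5]
opening: 0.0047
grasp_force: 39.1
[  0.2476  -0.0978   0.0019 -12.7228]
```

```bash
python3 -m pendant '0.038 -0.015 0 -4 0;0.076 -0.03 0 -8 0;0.114 -0.045 0 -12 0;0.152 -0.06 0 -12.7 0;0.19 -0.075 0 -12.7 0' >/dev/null; python3 -m pendant '0.03 -0.01 0 0 0;0.06 -0.01 0 0 0;0.06 -0.01 0 0 0;0.06 -0.01 0 0 0;0.06 -0.01 0 0 0' |grep -E "pos|rot"; python3 snap.py k3; python3 - <<'E'
from h import *
import pickle
print(rows((.4682,.1939,.1),98.8))
i,m=pickle.load(open("k3.pkl","rb"));E=np.linalg.inv(i["extrinsics"]);o=bot.get_obs();t=o["ee_pos"]
P=lambda p:cv2.projectPoints(np.array([p],float),cv2.Rodrigues(E[:3,:3])[0],E[:3,3],i["mtx"],None)[0].ravel()
y=np.radians(o["tcp_rot"][2]-90);R=np.array([[np.cos(y),-np.sin(y)],[np.sin(y),np.cos(y)]])
zt=t[2]-.0311+.009
for n,q in (("tip",(-.014,.049)),("arm y30",(-.014,.03))): print(n,P([*(t[:2]+R@(np.array(q)-[-.014,-.005])),zt]).round(1))
H,S,V=cv2.split(cv2.cvtColor(m,cv2.COLOR_BGR2HSV));mk=((H>100)&(H<128)&(S>130)&(V>40)).astype(np.uint8)
k,l,s,c=cv2.connectedComponentsWithStats(mk);print([(s[j].tolist(),c[j].round(1)) for j in range(1,k) if s[j,4]>25])
T=np.array([.4911,.2288]);b=np.radians(8.8);B=np.array([[np.cos(b),-np.sin(b)],[np.sin(b),np.cos(b)]])
for n,q in (("notch L",(-.061,-.031)),("notch R",(.005,-.031)),("slot end",(-.028,.024))): print(n,P([*(T+B@np.array(q)),.008]).round(1),P([*(T+B@np.array(q)),.022]).round(1))
a=cv2.resize(m[150:450,170:470],(600,600),interpolation=2);cv2.imwrite("pics/k3z.png",cv2.convertScaleAbs(a,alpha=2,beta=15))
E
```

```text
ee_pos: [0.4663, 0.1925, 0.0984]
tcp_rot: [180.0, 0.0, 98.8]
[0.4665 0.1921 0.0986] [179.9496   0.0347  98.7546] 35.6667
[ 0.0015  0.0019 -0.0014 -0.0454]
tip [315.5 189.3]
arm y30 [315.5 241.5]
[([376, 36, 138, 166, 9372], array([442.5, 120.1])), ([304, 153, 76, 148, 4230], array([343.1, 240.4])), ([255, 223, 50, 71, 2827], array([280.5, 259. ])), ([356, 316, 22, 18, 308], array([367.3, 323.7]))]
notch L [257.9 259.8] [254.3 269.7]
notch R [379.3 259.7] [383.4 269.6]
slot end [318.9 157.4] [319.2 161.1]
```

View pics/k3z.png

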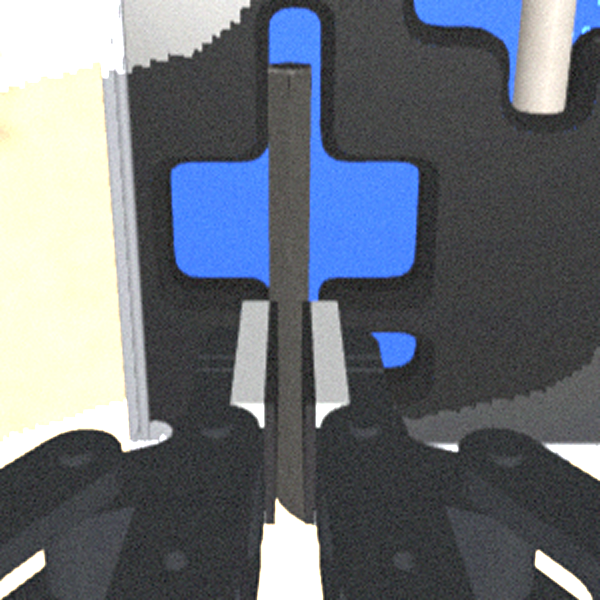

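The key (tip at zoom (289,68)) sits about 1.8 mm too far forward and 1.5 mm left of its slot. The blue cutter's shank end at (538,112) lies inside its slot. Correcting and lowering.

```bash
python3 -m pendant '0 0.0015 0.02 0 0;0 0.0015 0.035 0 0;0 0.0015 0.043 0 0;0 0.0015 0.043 0 0;0 0.0015 0.043 0 0'|grep -E "pos|force"; python3 -m pendant '0 0 0.005 0 0;0 0 0.01 0 0;0 0 0.015 0 0;0 0 0.016 0 0;0 0 0.016 0 0'|grep -E "pos|force|rot"
```

```text
ee_pos: [0.4682, 0.1923, 0.0561]
wrist_force: [0.6, 0.3, 0.2]
grasp_force: 39.2
ee_pos: [0.4679, 0.193, 0.0397]
tcp_rot: [179.9, 0.0, 98.8]
wrist_force: [-0.6, 0.5, 0.1]
grasp_force: 39.1
```

```bash
python3 -m pendant '0 0 0 0 0.024;0 0 0 0 0.024;0 0 0 0 0.024'|grep -E "pos|force|open"; python3 -m pendant '0 0 -0.03 0 0.024;0 0 -0.07 0 0.024;0 0 -0.11 0 0.024;0 0 -0.15 0 0.024;0 0 -0.15 0 0.024'|grep -E "pos"; python3 -m pendant '0 0 0 0 0.024;0 0 0 0 0.024;0 0 0 0 0.024'>/dev/null; python3 snap.py f1; python3 - <<'E'
from h import *
import pickle
i,m=pickle.load(open("f1.pkl","rb"));yw=np.radians(8.8);T=np.array([.4911,.2288])
c_,s_=np.cos(yw),np.sin(yw);B=np.array([[c_,-s_],[s_,c_]])
E=np.linalg.inv(i["extrinsics"]);P=lambda p:cv2.projectPoints(np.array([p],float),cv2.Rodrigues(E[:3,:3])[0],E[:3,3],i["mtx"],None)[0].ravel()
# rectify a tray-aligned map at z: 0.5 mm per px, tray x right, tray y up
def rect(z):
    src=np.float32([P([*(T+B@np.array(q)),z]) for q in((-.071,.096),(.071,.096),(.071,-.096),(-.071,-.096))])
    return cv2.warpPerspective(m,cv2.getPerspectiveTransform(src,np.float32([(0,0),(284,0),(284,384),(0,384)])),(284,384))
cam=E;print("camera tray xy",((i["extrinsics"][:2,3]-T)@B*1000).round())
def cls(p):
    h,s,v=cv2.cvtColor(np.uint8([[p]]),cv2.COLOR_BGR2HSV)[0,0].astype(int)
    return "B" if 100<h<128 and s>120 and v>40 else ("." if v<28 else ("d" if v<70 else "g"))
r=rect(.020)
print("cutter rows along y at x=33:");print("".join(cls(r[int((96-y)*2),int((71+33)*2)]) for y in range(92,-12,-2)),"(y 92..-10)")
for y in(70,55,30,10): print("across cutter y",y,"".join(cls(r[int((96-y)*2),int((71+x)*2)]) for x in range(0,67,1)))
r=rect(.017)
print("key along y at x=-28:","".join(cls(r[int((96-y)*2),int((71-28)*2)]) for y in range(40,-84,-2)),"(y 40..-82)")
for y in(15,-10,-31,-60,-70): print("across key y",y,"".join(cls(r[int((96-y)*2),int((71+x)*2)]) for x in range(-66,14,1)))
E
```

```text
ee_pos: [0.4683, 0.1932, 0.0405]
wrist_force: [0.4, 0.5, -0.1]
opening: 0.0241
grasp_force: 0.0
ee_pos: [0.4701, 0.194, 0.1987]
[0.4674 0.1928 0.1887] [-179.9748    0.0392   98.7794] 37.4667
camera tray xy [-29.  50.]
cutter rows along y at x=33:
gggggg..BBgggggggggggggggBBBgggggggggggggggggg...ddd (y 92..-10)
across cutter y 70 gggggggggggggggggggggddBBBBddggggggggBB.....dggggggggggdddddddddddd
across cutter y 55 dBBBBBBBBBBBBBBBBBBBBBBBBBddgggggggggBBBBBBBBBBBBBBBBBBBBBBBd...dd.
across cutter y 30 BBBBBBBBBBBBBBBBBBBBBBBBBgggggggggggggBBBBBBBBBBBBBBBBBBBBBBBBd....
across cutter y 10 ddddd.ddddddddd.dd.dd..BBgggggggggggggB......dd.ddd..dddddddddddddd
key along y at x=-28: ggggdd.BBdddddddddddddddddddddddddddddddddddddddddddddddB..... (y 40..-82)
across key y 15 gggggggdddddd.d..d...ddddddd...BBBddddddddBBd..ddddddddd.ddddddddddddddd.ddddddd
across key y -10 ...........................dBBBBBBddddddddBBBBBd......................d.ddd.dddd
across key y -31 .....BBBBBBBBBBBBBBBBBBBBBBBBBBBBBdddddddgBBBBBBBBBBBBBBBBBBBBBBBBBBBB.........d
across key y -60 ..d............................BBBddd.dddBBBBBBBBBBBBBBBBBBBBBBBBBBBd....d......
across key y -70 ...d............................BBBBBBddddddddddddddddddddddddddddddddB.........
```

The key and the blue cutter both show blue floor all round, at the right places. A last check of the red tray, from the picture already taken after the nut was placed, plus a fresh top view.

```bash
python3 - <<'E'
from h import *
import pickle
yw=np.radians(-11.9);T=np.array([.5121,-.3589]);c_,s_=np.cos(yw),np.sin(yw);B=np.array([[c_,-s_],[s_,c_]])
def cls(p):
    h,s,v=cv2.cvtColor(np.uint8([[p]]),cv2.COLOR_BGR2HSV)[0,0].astype(int)
    return "R" if (h<7 or h>172) and s>120 and v>40 else ("." if v<28 else ("d" if v<70 else "g"))
for n in("r3","c3"):
    i,m=pickle.load(open(n+".pkl","rb"));E=np.linalg.inv(i["extrinsics"]);P=lambda p:cv2.projectPoints(np.array([p],float),cv2.Rodrigues(E[:3,:3])[0],E[:3,3],i["mtx"],None)[0].ravel()
    def at(x,y,z):
        u,v=P([*(T+B@np.array((x/1000,y/1000))),z]).round().astype(int);return cls(m[v,u]) if 0<=v<480 and 0<=u<640 else "?"
    print(n,"cam tray",((i["extrinsics"][:2,3]-T)@B*1000).round())
    print("along",["".join(at(32,y,.02) for y in range(-50,52,2))])
    for y in(-30,-10,10,28): print(y,"".join(at(x,y,.02) for x in range(0,67)))
t0=cv2.imread("pics/top0.png");t=bot.camera("top");d=(cv2.absdiff(t0,t).max(2)>60).astype(np.uint8);k,l,s,c=cv2.connectedComponentsWithStats(d);print([(s[j].tolist()) for j in range(1,k) if s[j,4]>12])
E
```

```text
r3 cam tray [ 32. -81.]
along ['gggggRRRgggdddddddddddddRRRgggggggggggggggggg.....d']
-30 ggggggggggggggggggggg.ddRRdgggggggdddRRRR...ddd.ddddd..dd.ddddd....
-10 RRRRRRRRRRRRRRRRRRRRRRRRRRdddddddddddRRRRRRRRRRRRRRRRRRRRRRRRRRR...
10 .RRRRRRRRRRRRRRRRRRRRRRRRgggggggggggggRRRRRRRRRRRRRRRRRRRRRRRRRd...
28 ...............d........RgggggggggggggRRR....dd...d.d....d.d....d..
c3 cam tray [-113.  -50.]
along ['d.dd..RRRdddddddddddddddRRRgg...ggggggggggggg.ddddd']
-30 ..ddddddd.dd.dddd.ddddddddddddddddd............dddddddddddddddddddd
-10 RRRRRRRRRRRRRRRRRRRRRRRddddddddddddRRRRRRRRRRRRRRRRRRRRRRRR........
10 RRRRRRRRRRRRRRRRRRRRRRggggggd......................................
28 ...dd.dd.d.d........d.dggggggggggggg....dgggggggggggggggggggggggggd
[[0, 123, 172, 268, 17343], [286, 171, 6, 32, 144], [343, 172, 33, 17, 136], [109, 197, 9, 6, 25], [297, 229, 49, 17, 255], [143, 239, 39, 33, 732], [452, 239, 35, 12, 197], [434, 259, 28, 26, 539], [32, 260, 5, 5, 19], [173, 261, 49, 36, 779], [278, 274, 13, 13, 120], [355, 274, 24, 24, 332], [484, 274, 17, 13, 148], [182, 296, 75, 57, 2901], [162, 304, 11, 3, 22], [0, 311, 151, 169, 12129], [509, 345, 38, 10, 264], [145, 356, 5, 34, 54], [150, 367, 13, 25, 169], [5, 370, 8, 10, 67], [28, 370, 9, 10, 72], [45, 370, 11, 11, 78], [71, 370, 8, 10, 58], [90, 371, 8, 8, 56], [126, 410, 14, 1, 14], [156, 411, 111, 69, 2397], [239, 437, 9, 5, 21], [595, 437, 45, 43, 1319], [294, 444, 80, 36, 2197], [300, 463, 9, 5, 22], [311, 466, 8, 5, 18], [263, 468, 16, 12, 66], [321, 471, 12, 9, 22]]
```

```bash
python3 -c "
from workcell import bot
print(bot.job_done())"
```

```text
the job is handed in; nothing more can be done
None
```

I handed the job in at about 37 s of the 120 s allowed: all five parts are in their own cutouts and released, with the collet and nut pressed to the floor; the hand-in call gave no verdict.

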